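# Tighten the nut at the bottom of a deep housing bore

### The job

Lift the long orange-handled socket driver out of its stand and feel its socket fully onto the nut at the bottom of the aluminium housing's deep bore, then turn the nut clockwise to its stop, bearing on it gently (no harder than about 25 N) until it gets there, and snug it up to about 0.4 N m (0.25 at least, never over 0.7). Then put the driver back upright, fully down in its stand, let go of it, and leave the carton, the parts box and the cover plate alone.

Things in the scene. Friction and masses are not known exactly. Their poses are not given: they have to be found in the camera images.
- driver_grip (a point): Centre of the orange bar handle of the loose socket driver (0.2 to 0.37 kg, 170 mm long, starts upright in the stand). The bar is 76 mm long (own x), 22 mm wide (own y: grasp across this), 30 mm tall (own z, up the driver). Below it are a 12 mm steel shaft and a square steel socket, 37 mm across corners, 34 mm tall. This point is 155 mm above the driver's lower end.
- driver_tip (a point): Centre of the open lower end of the driver's socket, on the driver's axis, same axes as driver_grip. The square cavity is 21.5 mm across flats and 12 mm deep; its flats face along the driver's own x and y axes.
- bore_mouth (a point): Centre of the upper opening of the upright bore in the fixed finned aluminium housing, level with its top; z up. The bore is 38.4 mm across, 80 mm deep, with a 5 mm wide 45 degree chamfer at its mouth. The housing is 90 mm tall, 88 mm across its fins, on a 100 mm square flange, with a black connector box on one side.
- nut_top (a point): Centre of the top of the square brass nut (20 mm across flats, 14 mm tall) in the bore, 66 mm below bore_mouth; axes are the housing's. How the nut's flats lie differs each time and is not given: feel for it, turning up to 90 degrees; the socket drops on within about 4 degrees of true. Its lip then goes from resting level with this point to 12 mm below it when fully seated.
- stand_mouth (a point): Centre of the upper opening of the driver's fixed upright holder, a grey plastic tube 58 mm outside and 43 mm inside with a 4.5 mm 45 degree chamfer at its mouth, on a 100 mm square black foot. Its floor is 50 mm below this point; the driver standing in it has its lower end there.
- nut (a joint): Turn of the nut on its thread relative to the washer under it, rad. Grows as the nut is turned clockwise seen from above; its stop is at 0.9. It starts anywhere from 0.15 to 0.5 and drags with about 0.15 N m until the stop.
- clamp (a joint): Elastic twist, rad, of the spring washer under the nut: it winds up clockwise and springs back, 1.5 N m per rad, so the torque on the nut is 1.5 times this value (0.25 N m = 0.167, 0.4 N m = 0.267, 0.7 N m = 0.467). While the nut turns freely it reads about 0.1; once the nut is at its stop it winds up by as much as the driver is turned further.
- carton: Red closed carton 60 x 90 x 50 mm tall, loose; origin at the centre of its underside. Leave alone.
- partsbox: Blue open box 90 x 110 x 50 mm tall with small fittings, loose; origin at the centre of its underside. Leave alone.
- cover: Aluminium cover plate 90 x 60 x 6 mm with a 44 mm round boss, 18 mm tall in all, loose; origin at the centre of its underside. Leave alone.

How it is judged (in metres and radians):
On the way, in this order (a step that is already met when the one before it is completed fails the run):
1. the socket is fully seated on the nut (z of driver_tip in the frame of bore_mouth below -0.074 m and horizontal distance between driver_tip and bore_mouth below 0.006 m), for 0.2 s.
2. the nut is turned to its stop and snug at 0.25 N m or more, with the socket on it (value of joint nut above 0.85 rad and value of joint clamp above 0.167 rad and z of driver_tip in the frame of bore_mouth below -0.07 m), for 0.2 s.
At the end, for the whole second after the job is handed in: The nut is at its stop (joint nut above 0.8 of 0.9 rad, so barely loosened by taking the driver off) and the driver stands in its stand: upright within 0.12 rad, its lower end at least 44 mm below the stand's mouth (floor at 50 mm) and within 8 mm of its axis, released and at rest (value of joint nut above 0.8 rad and z of driver_tip in the frame of stand_mouth below -0.044 m and horizontal distance between driver_tip and stand_mouth below 0.008 m and angle between driver_grip's own z axis and vertical below 0.12 rad and linear speed of driver below 0.02 m/s); the robot touches nothing.
It fails at once if the nut is over-tightened: more than 0.7 N m (clamp above 0.467 rad) (value of joint clamp above 0.467 rad).
It fails at once if the driver bears on the nut with more than 35 N in all (pressing and turning) before the nut is near its stop (contact force between driver and nut above 35 N and value of joint nut below 0.8 rad).
It fails at once if the carton, parts box or cover plate is moved more than 30 mm (distance of any of carton, partsbox, cover from where it was at the start of the episode above 0.03 m).
It also fails if it takes over 72 s, if anything falls off the work surface, if the arm or the gripper's body presses on something with over 40 N, if the wrist force passes 120 N, or if a joint passes its speed limit or range.

### The arm

A 6-joint arm with a two-finger parallel gripper is mounted at the origin on the work surface. World frame = base frame: x ahead of the robot, y to its left, z up, the work surface at z = 0. Lengths are in mm, angles in rad, forces in N, time in s.
With the tool pointing down it reaches from about 275 to 750 mm from the base axis. Payload 10.2 kg.
Tool frame: the origin (TCP) lies on the centre line of the jaws, within the pads' length; the fingertips stand robot.tcp_to_tips ahead of it and the grasp point (between the pads) lies 8 mm behind it (robot.tcp_to_tips is the distance from the TCP to the fingertips, in mm); y points along the fingers, x is the direction in which the jaws open and shut, and the axes are right-handed (so a half turn about y gives the same grasp; the last joint's range is limited). The gripper opens to 85 mm and grips with 20 to 120 N. Pads are 22 mm wide; open, the fingers measure 114 mm over their backs; the gripper's body (76 mm by 85 mm) begins 54 mm behind the grasp point. The pads swing forward as they close: fully open they stand 13 mm farther back than shut.
Start: joints at [-0.223, 0.313, 1.498, -0, 1.331, -0.223], TCP at [525.006, -0.013, 210.494] pointing down, gripper open.
Joint ranges: [-2.94, 2.94], [-0.97, 2.17], [0.19, 2.56], [-1.23, 4.37], [0.02, 3.11], [-2.88, 2.88]. Speed limits (rad/s): [2.39, 2.39, 3.01, 3.14, 3.14, 3.14].

### API

Orientations are given as a rotation vector (axis times angle).
In Python, from rig import robot, eyes, ticket gives the robot as it stands. The module is installed in compiled form; this text tells all that it offers.
- The arm moves only by the shell command python3 -m crank 'ROWS' [OPENING]. ROWS is a JSON object of lists of equal length, an entry for each row: "xyz": the shift along the tool's x, y, z in m, a list of three; "twist": the turn about the tool's y in rad. In form: {"xyz": [[x, y, z], ...], "twist": [twist, ...]}. A call has 1 to 20 rows; each row shifts and turns the commanded pose from where the row before left it, along the tool's axes as they then stand; what a row does not reach is not made up. A row lasts 1/8 s, in which the tool goes at most 62.5 mm and 10.7 degrees, less where a joint would pass 70% of its speed; a pose out of reach is approached as far as the arm can. A call is refused whole if a number of a shift passes 0.0625 or a number of a turn 0.188, either way. A call with a gripper value outside its range is refused whole. OPENING is the opening, from 0 (shut) to 1 (fully open), set as the call begins (- or left out, the last holds). The fingers move at their own pace and stop on an object; the grip force is fixed at half the most. Time passes only in rows, so rows that do not move let the fingers close. It gives the time, the measured TCP pose, the force and the opening at its end, in the units of the state.
- robot.sense(): the state, without advancing time (a new reading comes with each control period).
- eyes.get_image(name): name is "scene" or "side" or "wrist"; returns the picture (420x560x3 uint8, red, green, blue); there is no depth.
- eyes.get_calibration(name): a dict with "mtx" (3x3 intrinsics, pixels), "D" ([k1, k2, p1, p2, k3] as OpenCV has them; the pictures are not rectified), "extrinsics" (4x4, takes a point from camera to world coordinates). Camera axes: x right, y up, looking along -z (the intrinsics and any distortion apply to the point x, -y, -z); pixel columns grow to the right and rows downward; lengths in mm; the calibration is good to about 2 mm. A picture is of the moment at which its call begins: read the wrist's pose just before it. get_calibration takes no time and is no camera call; for the wrist camera it gives the pose at the moment of the call.
- ticket.sign_off(): hands the job in, once; it reports no verdict.
The state is a dict: "t": time; "joints": joint angles; "joint_vel": joint speeds; "tau": joint torques, N m; "tcp_pos": TCP position; "orientation": TCP orientation; "wrist_force": force on the tool from outside, world axes, zero at the start; "moment": the same for the moment, N m; "opening": finger opening in mm.
Only numpy, scipy, OpenCV 4.12 (cv2) and the standard library are available. Lean on these libraries where they do the work, as an engineer would, in place of code of your own. Each camera call takes 0.05 s, during which the arm holds its last target.

## Working session

There is one attempt and no reset: what is moved stays moved. The work goes in short steps, Python scripts to look and compute and a shell command to move; the robot and the scene stay as the last step left them, time stands still between calls to the robot, and variables do not carry over. Pictures are saved under pics/ and viewed, and the job is handed in when it is done.

```bash
mkdir -p pics; python3 - <<'E'
from rig import robot, eyes, ticket
import cv2, numpy as np
s=robot.sense(); print(s, robot.tcp_to_tips)
for n in ["scene","side","wrist"]:
    im=eyes.get_image(n); cv2.imwrite(f"pics/{n}0.png",im[:,:,::-1]); c=eyes.get_calibration(n); print(n,c)
E
```

```text
{'t': 0.0, 'joints': array([-2.23376907e-01,  3.13456704e-01,  1.49842237e+00, -1.84306313e-05,
        1.33098971e+00, -2.23397223e-01]), 'joint_vel': array([ 1.38710122e-03,  9.58724228e-04,  2.37764575e-03, -6.69096326e-05,
        8.61602156e-04,  1.32079377e-04]), 'tau': array([-5.78409599e-04, -4.12261176e+01, -2.59742296e+01, -3.58453699e-04,
        4.11797926e-03, -1.23038126e-05]), 'tcp_pos': array([5.24724367e+02, 5.75038197e-02, 2.09937197e+02]), 'orientation': array([-1.57053085e+00,  9.61042270e-04,  9.99847113e-04]), 'wrist_force': array([ 0.80788168,  0.36311936, -0.47278424]), 'moment': array([ 0.03813846, -0.01759561,  0.01912305]), 'opening': 85.60661828414652} 11.0
scene {'mtx': array([[451.94803543,   0.        , 281.77639234],
       [  0.        , 451.94803543, 207.50580811],
       [  0.        ,   0.        ,   1.        ]]), 'D': array([-0.06982753,  0.        ,  0.        ,  0.        ,  0.        ]), 'extrinsics': array([[ 7.18500131e-01, -4.29795212e-01,  5.46839682e-01,
         1.16597255e+03],
       [ 6.95285538e-01,  4.64545062e-01, -5.48430402e-01,

[... 699 characters left out ...]
998e+02],
       [ 0.00000000e+00,  0.00000000e+00,  0.00000000e+00,
         1.00000000e+00]])}
wrist {'mtx': array([[344.62995724,   0.        , 276.71916459],
       [  0.        , 344.62995724, 210.23753688],
       [  0.        ,   0.        ,   1.        ]]), 'D': array([-0.06994549,  0.        ,  0.        ,  0.        ,  0.        ]), 'extrinsics': array([[ 9.99997514e-01, -6.46280757e-04,  2.13392108e-03,
         5.25713917e+02],
       [-6.60370199e-05,  9.48064634e-01,  3.18077735e-01,
         8.14039416e+01],
       [-2.22866263e-03, -3.18077085e-01,  9.48062235e-01,
         3.71957782e+02],
       [ 0.00000000e+00,  0.00000000e+00,  0.00000000e+00,
         1.00000000e+00]])}
```

View pics/scene0.png

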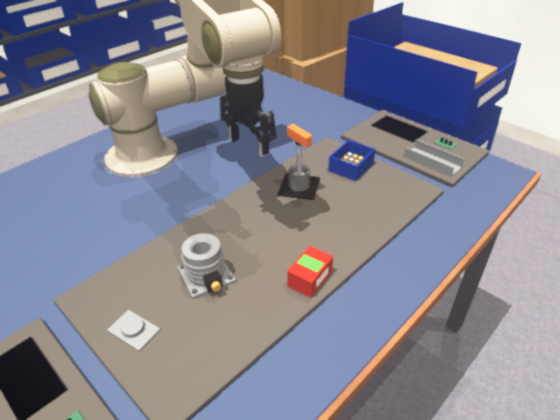

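View pics/side0.png

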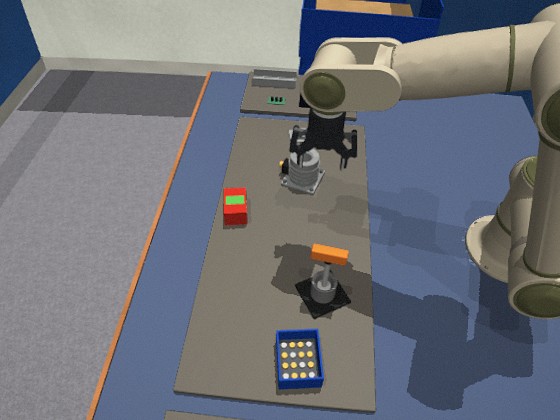

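View pics/wrist0.png

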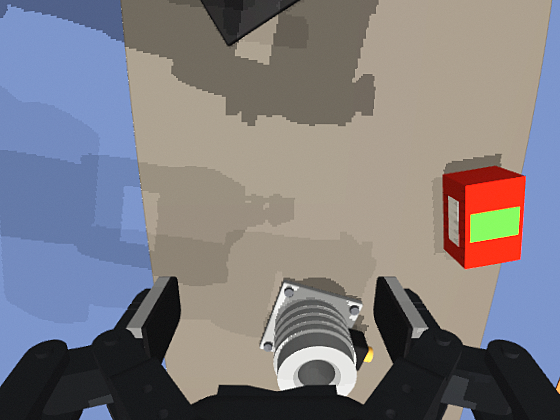

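```bash
cat > h.py <<'E'
import cv2, numpy as np
from rig import robot, eyes, ticket
def ray(c,px):
    K=c['mtx'];D=c['D'];E=c['extrinsics']
    u=cv2.undistortPoints(np.array([[px]],float),K,D)[0,0]
    d=E[:3,:3]@np.array([u[0],-u[1],-1.]); return E[:3,3],d/np.linalg.norm(d)
def onplane(c,px,z):
    o,d=ray(c,px); return o+d*(z-o[2])/d[2]
def tri(rs):
    A=np.zeros((3,3));b=np.zeros(3)
    for o,d in rs:
        P=np.eye(3)-np.outer(d,d);A+=P;b+=P@o
    x=np.linalg.solve(A,b); return x,[np.linalg.norm((np.eye(3)-np.outer(d,d))@(x-o)) for o,d in rs]
def proj(c,p):
    E=np.linalg.inv(c['extrinsics']); q=E[:3,:3]@np.array(p,float)+E[:3,3]
    q=np.array([q[0],-q[1],-q[2]])
    return cv2.projectPoints(q.reshape(1,1,3),np.zeros(3),np.zeros(3),c['mtx'],c['D'])[0][0,0]
E
python3 - <<'E'
import cv2
s=cv2.imread('pics/scene0.png');d=cv2.imread('pics/side0.png');w=cv2.imread('pics/wrist0.png')
def crop(i,x,y,ww,hh,k):return cv2.resize(i[y:y+hh,x:x+ww],None,fx=k,fy=k,interpolation=cv2.INTER_NEAREST)
a=crop(s,270,115,70,90,6);b=crop(s,165,225,90,90,6)
cv2.imwrite('pics/z1.png',cv2.hconcat([a[:540],b[:540,:380]]))
cv2.imwrite('pics/z2.png',crop(s,165,225,90,75,8)[:600])
cv2.imwrite('pics/z3.png',crop(d,285,235,80,90,6))
E
```

```text
(no output)
```

View pics/z1.png

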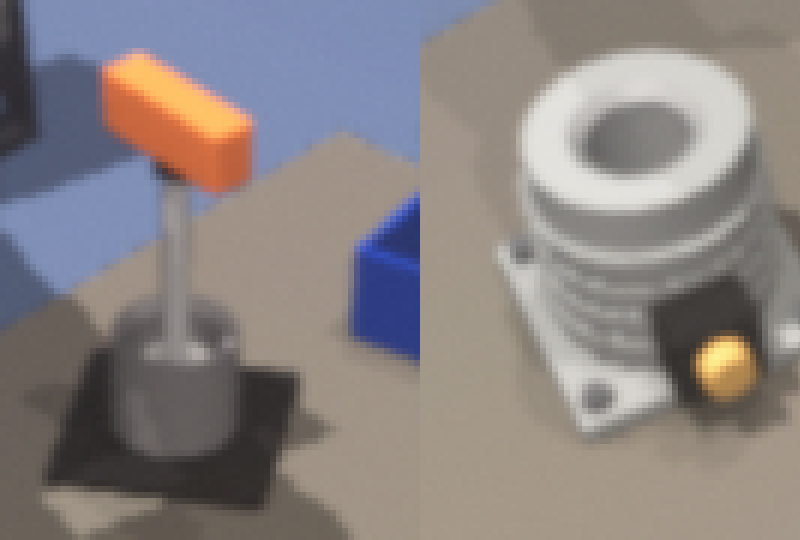

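View pics/z2.png

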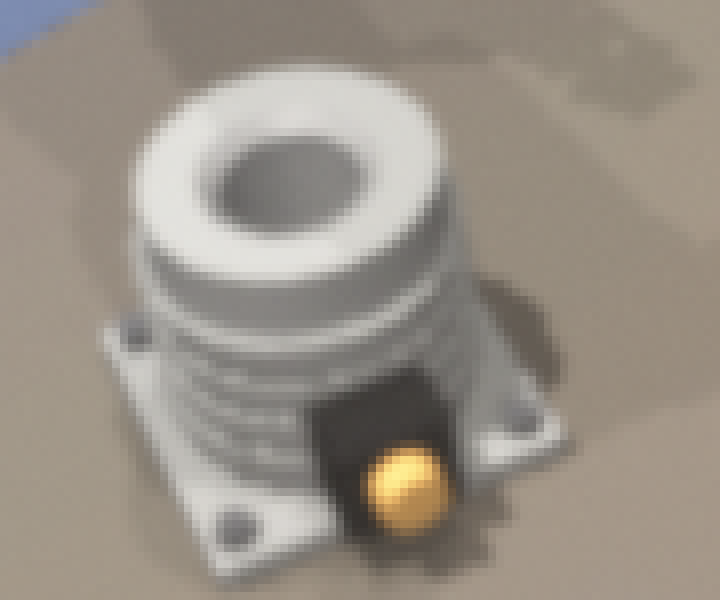

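View pics/z3.png

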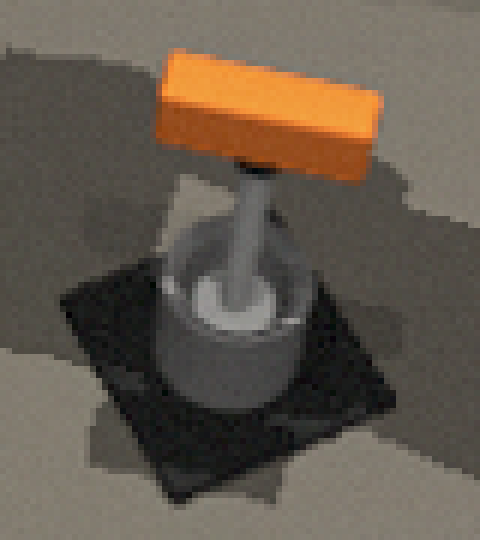

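```bash
python3 - <<'E'
from h import *
S=eyes.get_calibration('scene');D=eyes.get_calibration('side');W=eyes.get_calibration('wrist')
print('bore scene',onplane(S,(165+287/8,225+173/8),90))
# wrist: mouth
print('bore wrist', onplane(W,(316,373),90))
for a,b in [((103,65),(160,100)),((140,52),(175,50)),((252,115),(383,95)),((215,132),(370,142)),((177,91),(272,97))]:
    # try assignments
    pass
sc=[(103,65),(140,52),(252,115),(215,132)];sd=[(160,102),(175,50),(383,95),(370,145)]
P=lambda p:(270+p[0]/6,115+p[1]/6);Q=lambda p:(285+p[0]/6,235+p[1]/6)
x,e=tri([ray(S,P((177,91))),ray(D,Q((272,98)))]);print('grip top',x,e)
for i in sc:print('s',onplane(S,P(i),x[2]))
for i in sd:print('d',onplane(D,Q(i),x[2]))
# stand: mouth centre
print('mouth scene', [onplane(S,P((176,330)),z) for z in (50,55,60)])
print('mouth side', [onplane(D,Q((238,265)),z) for z in (50,55,60)])
x,e=tri([ray(S,P((176,330))),ray(D,Q((238,265)))]);print('mouth',x,e)
for i in [(62,302),(395,402),(180,502)]:print('foot',onplane(D,Q(i),5))
E
```

```text
bore scene [ 550.77936066 -177.59732633   90.        ]
bore wrist [ 566.16967906 -192.80456379   90.        ]
grip top [493.54576724 198.40891905 191.84152766] [np.float64(0.9264835457585107), np.float64(0.9264835457586121)]
s [453.98915857 193.72323248 191.84152766]
s [457.9260355  212.69701806 191.84152766]
s [528.74019508 204.63578924 191.84152766]
s [526.6103649  183.99411719 191.84152766]
d [532.91947306 204.89455316 191.84152766]
d [528.77492472 181.96653697 191.84152766]
d [455.81500233 193.7316299  191.84152766]
d [460.34178993 215.35431121 191.84152766]
mouth scene [array([472.91350133, 220.42300421,  50.        ]), array([477.78673013, 215.02756703,  55.        ]), array([482.65995893, 209.63212984,  60.        ])]
mouth side [array([493.27575517, 177.20132579,  50.        ]), array([493.65211582, 180.41033819,  55.        ]), array([494.02847647, 183.6193506 ,  60.        ])]
mouth [495.93297565 193.67850723  74.72752134] [np.float64(0.9270511968325504), np.float64(0.9270511968323405)]
foot [560.5586982  173.44221971   5.        ]
foot [425.51899799 205.99231354   5.        ]
foot [508.67005833 258.33519415   5.        ]
```

```bash
python3 -m crank '{"xyz":[[0.005,-0.008,-0.03],[0.005,-0.008,-0.03],[0.005,-0.008,-0.03],[0.005,-0.008,-0.03],[0.005,-0.008,-0.03],[0.005,-0.008,-0.03],[0,0,0],[0,0,0]],"twist":[0,0,0,0,0,0,0,0]}'
python3 - <<'E'
from h import *
print(robot.sense()['tcp_pos'])
W=eyes.get_calibration('wrist');im=eyes.get_image('wrist');cv2.imwrite('pics/w1.png',im[:,:,::-1]);np.save('w1.npy',W['extrinsics'])
S=eyes.get_calibration('scene')
print(proj(W,(551,-178,90)))
E
```

```text
t: 1.15
tcp_pos: [554.8, -179.3, 258.0]
orientation: [-1.57, 0.0, 0.001]
wrist_force: [-0.7, 0.4, 0.2]
opening: 85.6
[ 554.8238265  -179.336884    258.04701223]
[272.62533502 180.71546137]
```

View pics/w1.png

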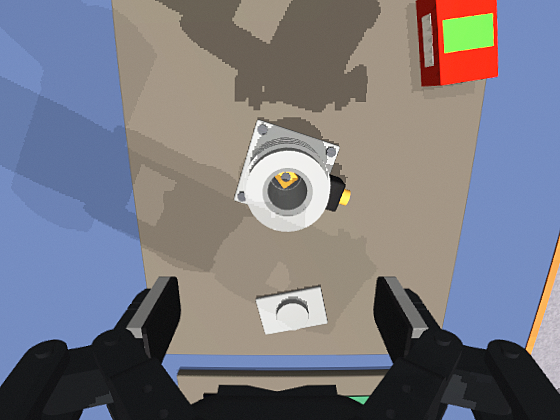

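```bash
python3 - <<'E'
from h import *
im=cv2.imread('pics/w1.png')
c=cv2.resize(im[145:240,235:345],None,fx=6,fy=6,interpolation=cv2.INTER_NEAREST);cv2.imwrite('pics/z4.png',c)
W=eyes.get_calibration('wrist');W['extrinsics']=np.load('w1.npy')
g=cv2.cvtColor(im,cv2.COLOR_BGR2GRAY)
for th in (190,205,220):
    m=(g>th).astype(np.uint8); m[:145]=0;m[240:]=0;m[:,:235]=0;m[:,345:]=0
    cs,_=cv2.findContours(m,cv2.RETR_CCOMP,cv2.CHAIN_APPROX_NONE)
    for k in cs:
        if len(k)>50:
            e=cv2.fitEllipse(k);print(th,len(k),e,onplane(W,e[0],90))
E
```

```text
190 75 ((330.48236083984375, 152.7571258544922), (13.155850410461426, 19.513084411621094), 4.781479358673096) [ 606.59163051 -150.37493926   90.        ]
190 366 ((284.0130310058594, 188.74826049804688), (80.65463256835938, 93.16482543945312), 113.2809829711914) [ 562.23769766 -186.14595106   90.        ]
190 216 ((286.0867004394531, 191.94740295410156), (48.01238250732422, 49.19729995727539), 174.5899200439453) [ 564.31745449 -189.42485453   90.        ]
205 74 ((330.3431091308594, 152.83651733398438), (13.421323776245117, 19.326465606689453), 5.718484878540039) [ 606.46116847 -150.45186018   90.        ]
205 360 ((284.0697326660156, 188.62725830078125), (80.38081359863281, 92.96662139892578), 113.55400085449219) [ 562.29295638 -186.02218574   90.        ]
205 144 ((287.155029296875, 191.88790893554688), (49.67337417602539, 50.86396408081055), 80.0779800415039) [ 565.37698734 -189.3626401    90.        ]
220 74 ((330.2992248535156, 152.84510803222656), (13.485363960266113, 19.191509246826172), 5.7840070724487305) [ 606.41932365 -150.46029978   90.        ]
220 380 ((285.0928955078125, 185.7123565673828), (71.26510620117188, 94.79430389404297), 108.28851318359375) [ 563.2822847  -183.04924778   90.        ]
220 143 ((287.0962219238281, 191.98934936523438), (49.96662902832031, 51.67859649658203), 79.26915740966797) [ 565.31962804 -189.46703339   90.        ]
```

View pics/z4.png

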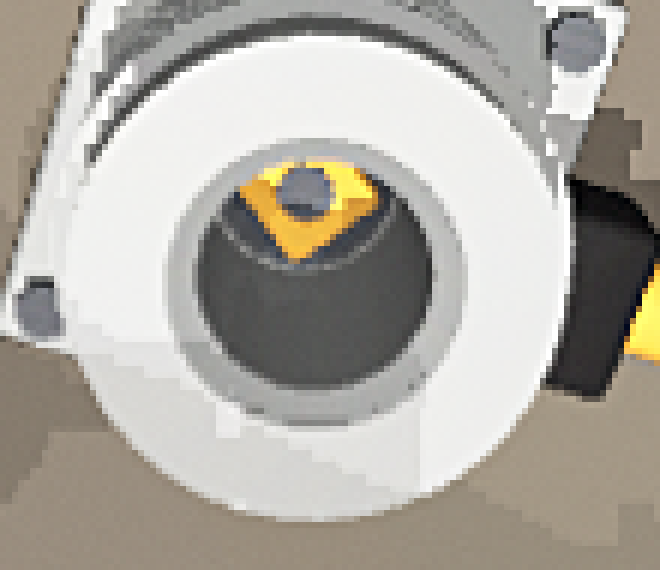

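```bash
python3 - <<'E'
from h import *
S=eyes.get_calibration('scene');D=eyes.get_calibration('side');W=eyes.get_calibration('wrist')
print(S['extrinsics'][:3,3],D['extrinsics'][:3,3])
for p in [(566,-189.5,90),(551,-178,90),(566,-189.5,75),(0,0,0)]: print(p,proj(S,p),proj(D,p))
W['extrinsics']=np.load('w1.npy')
print(onplane(W,(288.1,191),90))
print('cam axis check',robot.sense()['tcp_pos'])
for n in ["scene","side"]:
    im=eyes.get_image(n); cv2.imwrite(f"pics/{n}1.png",im[:,:,::-1])
d=cv2.imread('pics/scene1.png');cv2.imwrite('pics/z5.png',cv2.resize(d[120:320,120:380],None,fx=3,fy=3))
E
```

```text
[1165.9725466  -546.90327896  761.08814473] [561.73944541 760.95212861 959.54899771]
(566, -189.5, 90) [200.8873488  252.96393588] [304.01826727 158.31463552]
(551, -178, 90) [200.79019264 246.77043559] [309.12990839 161.513762  ]
(566, -189.5, 75) [201.82682475 257.97001403] [303.70958081 162.21306187]
(0, 0, 0) [141.60458435 155.07423758] [506.00173436 248.05987662]
[ 566.30515813 -188.44928441   90.        ]
cam axis check [ 554.84608729 -179.11096366  258.16506192]
```

View pics/z5.png

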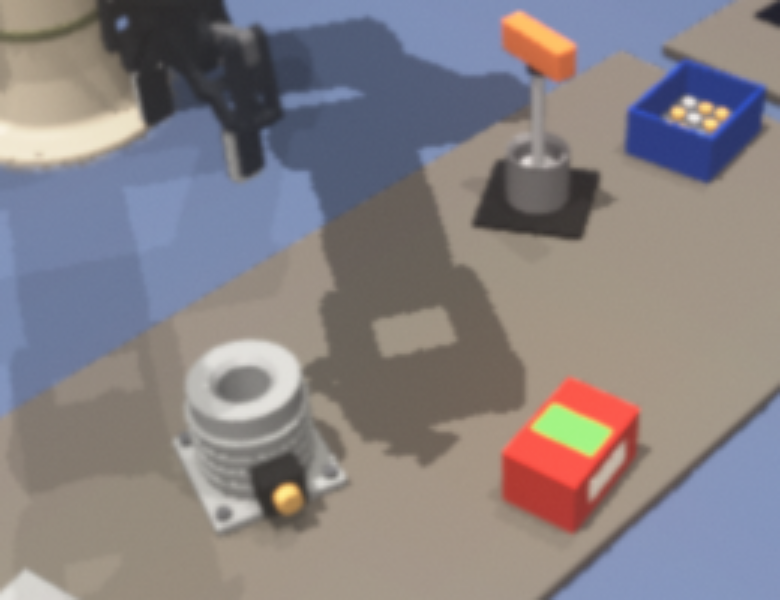

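View pics/side1.png

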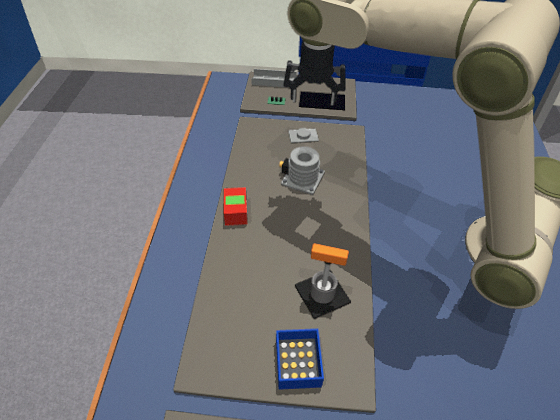

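```bash
python3 - <<'E'
from h import *
S=eyes.get_calibration('scene');D=eyes.get_calibration('side');W=eyes.get_calibration('wrist')
W['extrinsics']=np.load('w1.npy')
p=robot.sense()['tcp_pos'];print(p,proj(S,p+[0,0,-11]),proj(D,p+[0,0,-11]),proj(S,p+[44,0,-3]))
im=cv2.imread('pics/side1.png')
cv2.imwrite('pics/z6.png',cv2.resize(im[140:195,275:335],None,fx=10,fy=10,interpolation=cv2.INTER_NEAREST))
r=[ray(S,(200.9,246.6)),ray(D,(304,158)),ray(W,(288.1,191))]
for q in ([0,1],[0,2],[1,2],[0,1,2]): print(q,tri([r[i] for i in q]))
E
```

```text
[ 554.9293636  -179.07302803  258.36774035] [190.76226086 188.79515487] [311.69345511 115.89788006] [204.5563966  195.01878966]
[0, 1] (array([ 563.73026921, -182.57071294,  100.15312295]), [np.float64(3.0530839843291155), np.float64(3.0530839843293225)])
[0, 2] (array([ 565.21536155, -185.11599483,  104.92538426]), [np.float64(0.9539651242371906), np.float64(0.9539651242371447)])
[1, 2] (array([ 566.16259866, -187.66054529,   92.87084934]), [np.float64(0.05018446821523451), np.float64(0.05018446821540834)])
[0, 1, 2] (array([ 564.78694832, -183.83829342,  100.71456442]), [np.float64(3.1728544230521614), np.float64(3.467372288870047), np.float64(1.9887419427398445)])
```

View pics/z6.png

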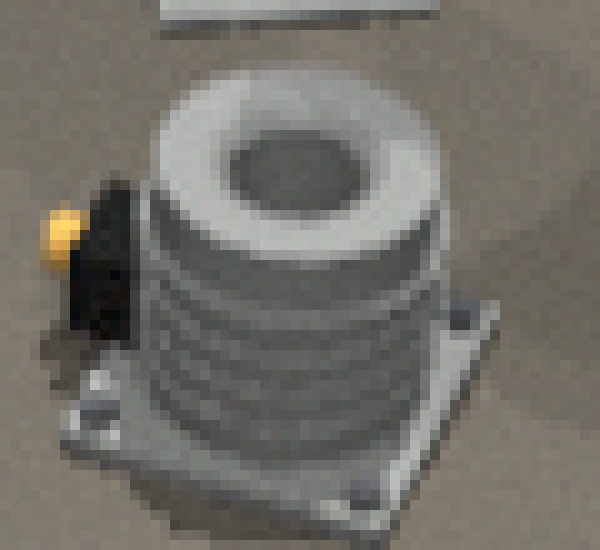

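```bash
python3 - <<'E'
from h import *
S=eyes.get_calibration('scene');D=eyes.get_calibration('side');W=eyes.get_calibration('wrist')
p=robot.sense()['tcp_pos']
for dx in (-43,43):
  for dz in (2,-11):
    q=p+[dx,0,dz]; print(q,proj(S,q),proj(D,q),proj(W,q))
a=cv2.imread('pics/side1.png');b=cv2.imread('pics/scene1.png')
a=cv2.resize(a[40:140,260:360],None,fx=4,fy=4);b=cv2.resize(b[110:210,140:240],None,fx=4,fy=4)
cv2.imwrite('pics/z7.png',cv2.hconcat([a,b]))
E
```

```text
[ 511.9293636  -179.07302803  260.36774035] [176.46848703 174.48084083] [329.04668985 113.06800456] [192.64182709 260.81988122]
[ 511.9293636  -179.07302803  247.36774035] [177.5487603  179.90479301] [328.55326875 117.19041349] [198.05023094 250.11855181]
[ 597.9293636  -179.07302803  260.36774035] [203.87667433 192.64068765] [295.09209805 110.5067814 ] [358.70925173 261.096843  ]
[ 597.9293636  -179.07302803  247.36774035] [204.7627896  198.20676987] [294.87150726 114.63804658] [353.50443457 250.36930814]
```

View pics/z7.png

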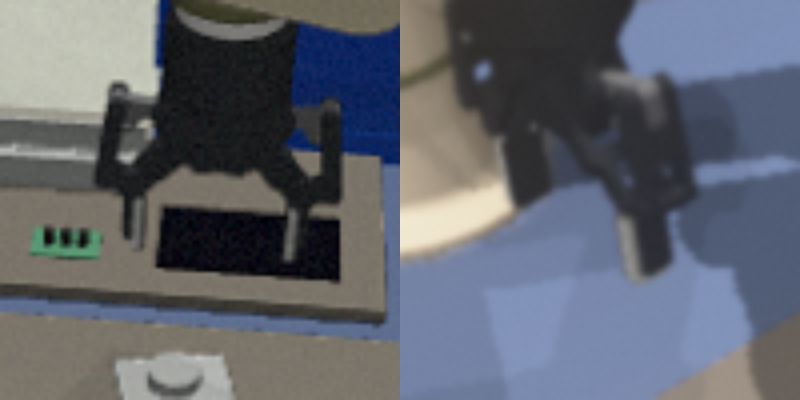

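```bash
python3 - <<'E'
from h import *
im=cv2.imread('pics/wrist0.png')
cv2.imwrite('pics/z8.png',cv2.resize(im[320:400,260:370],None,fx=6,fy=6,interpolation=cv2.INTER_NEAREST))
E
```

```text
(no output)
```

View pics/z8.png

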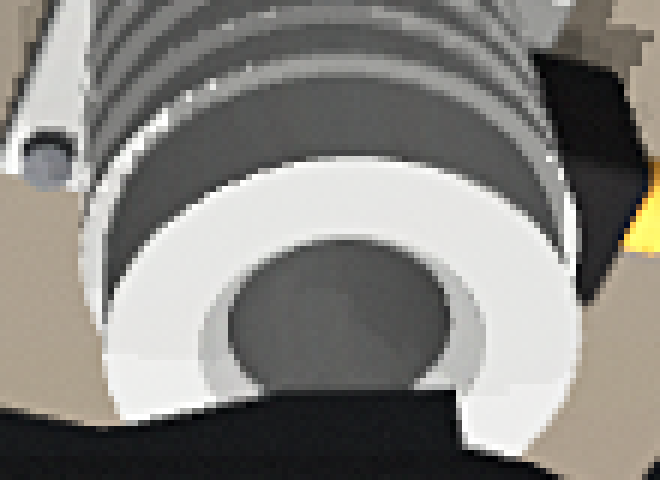

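```bash
python3 - <<'E'
from h import *
W=eyes.get_calibration('wrist');W1=dict(W);W1['extrinsics']=np.load('w1.npy')
W0=dict(W);W0['extrinsics']=np.array([[ 9.99997514e-01, -6.46280757e-04,  2.13392108e-03,5.25713917e+02],[-6.60370199e-05,  9.48064634e-01,  3.18077735e-01,8.14039416e+01],[-2.22866263e-03, -3.18077085e-01,  9.48062235e-01,3.71957782e+02],[0,0,0,1]])
for y in (375,377.5,380):
  print(tri([ray(W0,(317,y)),ray(W1,(288.1,191))]), onplane(W0,(317,y),90))
# ring projections for z candidates
for z in (90,):
  for R in (38,39,24.2):
    for W_ ,n in((W0,0),(W1,1)):
      P=np.array([proj(W_,(566.3+R*np.cos(a),-188.5+R*np.sin(a),z)) for a in np.linspace(0,6.28,60)])
      print(R,n,P.min(0),P.max(0))
E
```

```text
(array([ 565.92424782, -185.7231634 ,   99.98676398]), [np.float64(0.06037014354510921), np.float64(0.06037014354519128)]) [ 567.33911627 -195.54288467   90.        ]
(array([ 565.59074182, -184.51771169,  104.49924311]), [np.float64(0.25116395172220457), np.float64(0.2511639517221362)]) [ 567.49157829 -198.9788241    90.        ]
(array([ 565.26560812, -183.34117134,  108.90047676]), [np.float64(0.43697843965017386), np.float64(0.4369784396499068)]) [ 567.64562047 -202.44178597   90.        ]
38 0 [279.86678412 340.36774577] [352.71640567 396.84909079]
38 1 [249.7884848  152.78400085] [326.36423094 226.793194  ]
39 0 [278.90919426 339.55795259] [353.67473212 397.52949805]
39 1 [248.77972248 151.74243132] [327.36893784 227.7006377 ]
24.2 0 [293.09074104 351.35756454] [339.4890475  387.30054514]
24.2 1 [263.70866022 166.97586082] [312.48372431 214.09820046]
```

```bash
python3 -m crank '{"xyz":[[0.0035,0.018,-0.028],[0.0035,0.018,-0.028],[0.003,0.018,-0.028],[0,0,0],[0,0,0]],"twist":[0,0,0,0,0]}'
python3 - <<'E'
from h import *
print(robot.sense()['tcp_pos'])
W=eyes.get_calibration('wrist');im=eyes.get_image('wrist');cv2.imwrite('pics/w2.png',im[:,:,::-1]);np.save('w2.npy',W['extrinsics'])
p=proj(W,(565.5,-185,104));print(p)
x,y=int(p[0])-65,max(0,int(p[1])-50);print(x,y)
cv2.imwrite('pics/z9.png',cv2.resize(im[y:y+100,x:x+130,::-1],None,fx=6,fy=6,interpolation=cv2.INTER_NEAREST))
E
```

```text
t: 1.92
tcp_pos: [565.3, -263.1, 205.2]
orientation: [-1.571, -0.001, 0.0]
wrist_force: [-0.4, 0.3, -0.3]
opening: 85.2
[ 565.27686539 -263.05175125  205.20422343]
[276.45979223 100.14257864]
211 50
```

View pics/z9.png

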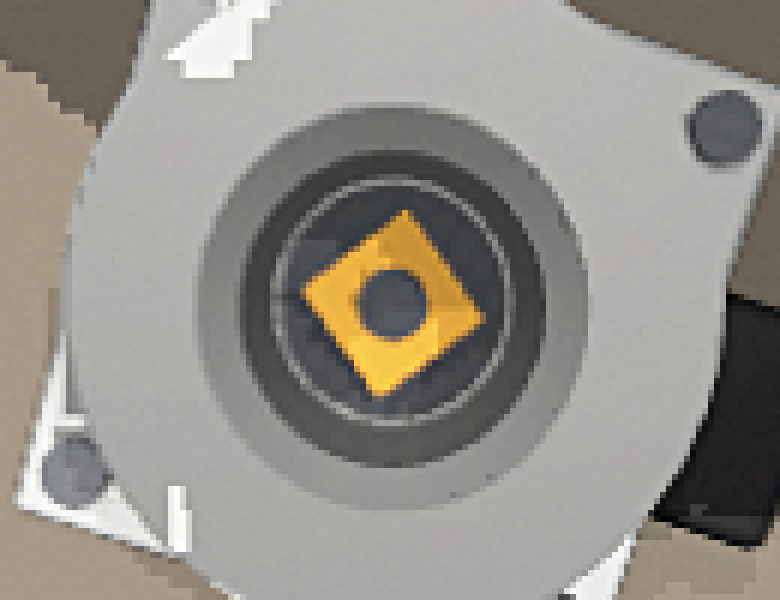

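```bash
python3 - <<'E'
from h import *
W=eyes.get_calibration('wrist')
Ws=[]
for n in ('w1','w2'):
    w=dict(W);w['extrinsics']=np.load(n+'.npy');Ws.append(w)
W0=dict(W);W0['extrinsics']=np.array([[ 9.99997514e-01, -6.46280757e-04,  2.13392108e-03,5.25713917e+02],[-6.60370199e-05,  9.48064634e-01,  3.18077735e-01,8.14039416e+01],[-2.22866263e-03, -3.18077085e-01,  9.48062235e-01,3.71957782e+02],[0,0,0,1]])
r=[ray(W0,(317,377)),ray(Ws[0],(288,191.5)),ray(Ws[1],(276.4,101.2))]
print(tri(r[:2]),tri(r[1:]),tri([r[0],r[2]]),tri(r))
for z in(90,100,105):print(z,onplane(Ws[1],(276.4,101.2),z))
for z in (38,):
  P=np.array([onplane(Ws[1],(211+a/6,50+b/6),z)[:2] for a,b in [(404,211),(484,320),(380,397),(302,291)]])
  print(P.mean(0))
  for i in range(4):
    d=P[(i+1)%4]-P[i];print(np.linalg.norm(d),np.degrees(np.arctan2(d[1],d[0]))%90)
# mouth diameter
for z in (90,100,105,110):
  e=[onplane(Ws[1],q,z) for q in ((211+197/6,101.2),(211+588/6,101.2),(276.4,50+103/6),(276.4,50+511/6))]
  print(z,np.linalg.norm(e[0]-e[1]),np.linalg.norm(e[2]-e[3]))
  # outer ring top
E
```

```text
(array([ 565.67021227, -185.41426763,  102.95691307]), [np.float64(0.12959263595445114), np.float64(0.12959263595447498)]) (array([ 565.64538837, -185.75922256,  101.71827693]), [np.float64(0.19378974913424984), np.float64(0.19378974913472463)]) (array([ 565.52185214, -185.75918741,  102.64239635]), [np.float64(0.06808220325551255), np.float64(0.0680822032554854)]) (array([ 565.6145187 , -185.64773839,  102.6649053 ]), [np.float64(0.06550813131863466), np.float64(0.25674751183825395), np.float64(0.2007821738654224)])
90 [ 565.43571434 -185.9667861    90.        ]
100 [ 565.45061703 -185.81073449  100.        ]
105 [ 565.45806838 -185.73270869  105.        ]
[ 565.37509652 -186.48561743]
20.099921297813875 37.62425191978275
19.661151614542362 35.90987396266257
19.756824055682863 36.93115637104519
19.4148915268467 36.90515770317249
90 50.30696103981898 50.78410974868092
100 48.49112761668584 48.95105360814546
105 47.58321090511915 48.03452553787773
110 46.67529419355258 47.117997467609996
```

```bash
python3 -m crank '{"xyz":[[-0.007,-0.008,0.038],[-0.007,-0.008,0.038],[-0.007,-0.008,0.038],[-0.007,-0.008,0.038],[-0.007,-0.008,0.038],[-0.007,-0.008,0.038],[-0.007,-0.008,0.038],[-0.007,-0.008,0.038],[-0.007,-0.008,0.038],[-0.007,-0.008,0.038],[0,0,0],[0,0,0]],"twist":[0,0,0,0,0,0,0,0,0,0,0,0]}'
python3 - <<'E'
from h import *
print(robot.sense()['tcp_pos'])
W=eyes.get_calibration('wrist');im=eyes.get_image('wrist');cv2.imwrite('pics/w3.png',im[:,:,::-1]);np.save('w3.npy',W['extrinsics'])
p=proj(W,(493.5,198.4,190));print(p)
x,y=int(p[0])-65,max(0,int(p[1])-50);print(x,y)
cv2.imwrite('pics/z10.png',cv2.resize(im[y:y+100,x:x+130,::-1],None,fx=6,fy=6,interpolation=cv2.INTER_NEAREST))
E
```

```text
t: 3.48
tcp_pos: [494.8, 116.0, 284.8]
orientation: [-1.571, -0.001, 0.0]
wrist_force: [-1.0, -0.5, -0.3]
opening: 85.4
[494.79117939 115.96797405 284.81343696]
[274.26502493  93.91276102]
209 43
```

View pics/z10.png

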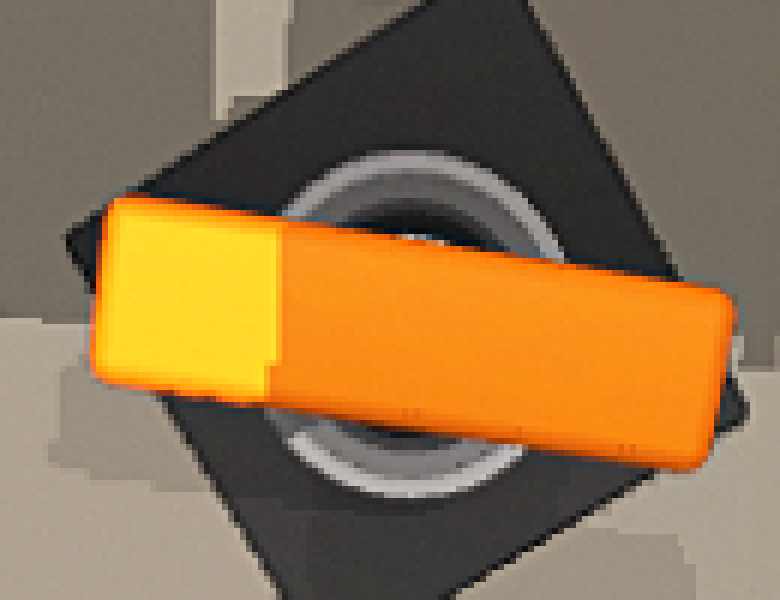

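View pics/w3.png

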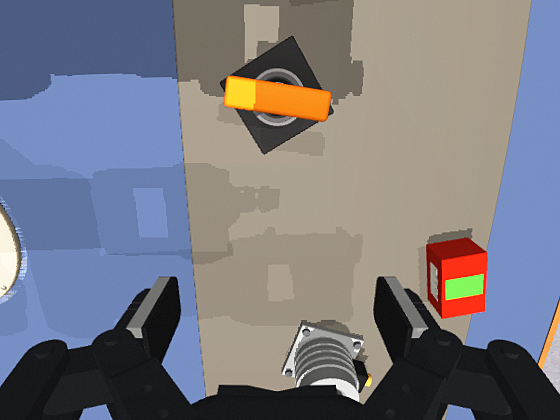

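```bash
python3 - <<'E'
from h import *
W=eyes.get_calibration('wrist');W['extrinsics']=np.load('w3.npy')
im=cv2.imread('pics/w3.png');h=cv2.cvtColor(im,cv2.COLOR_BGR2HSV)
m=((h[...,0]<32)&(h[...,1]>180)&(h[...,2]>150)).astype(np.uint8);m[150:]=0
cs,_=cv2.findContours(m,cv2.RETR_EXTERNAL,cv2.CHAIN_APPROX_NONE);k=max(cs,key=cv2.contourArea)
r=cv2.minAreaRect(k);b=cv2.boxPoints(r);print(r)
for z in (185,192,200):
  P=np.array([onplane(W,q,z)[:2] for q in b]);c=P.mean(0)
  print(z,c,[(np.linalg.norm(P[(i+1)%4]-P[i]).round(1),np.degrees(np.arctan2(*(P[(i+1)%4]-P[i])[::-1])).round(1)) for i in range(4)])
# stand: points on outer ring edge in crop
pts=np.array([(410,150),(335,170),(285,205),(520,185),(555,225),(410,498),(345,478),(300,450),(280,430),(480,480),(520,455)],float)
q=np.c_[209+pts[:,0]/6,43+pts[:,1]/6].astype(np.float32)
for z in (65,72,80):
  w=np.array([onplane(W,p,z)[:2] for p in q]);A=np.c_[2*w,np.ones(len(w))];s=np.linalg.lstsq(A,(w**2).sum(1),rcond=None)[0]
  print(z,s[:2],np.sqrt(s[2]+s[0]**2+s[1]**2)*2)
E
```

```text
((276.8525695800781, 98.20809173583984), (106.36399841308594, 31.77995491027832), 8.746162414550781)
185 [495.55160854 195.39708054] [(np.float64(22.2), np.float64(78.6)), (np.float64(76.5), np.float64(-8.3)), (np.float64(22.5), np.float64(-96.6)), (np.float64(78.3), np.float64(171.5))]
192 [495.54784473 195.45105737] [(np.float64(21.7), np.float64(78.6)), (np.float64(74.4), np.float64(-8.3)), (np.float64(21.9), np.float64(-96.6)), (np.float64(76.2), np.float64(171.5))]
200 [495.54354323 195.51274517] [(np.float64(21.0), np.float64(78.6)), (np.float64(72.1), np.float64(-8.3)), (np.float64(21.2), np.float64(-96.6)), (np.float64(73.8), np.float64(171.5))]
65 [496.40080485 195.57012289] 59.3418759090788
72 [496.38264837 195.60395336] 58.25341349946838
80 [496.3618981  195.64261675] 57.009456459895944
```

```bash
python3 -m crank '{"xyz":[[0.0005,0,0.0265],[0.0005,0,0.0265],[0,0,0.0265],[0,0,0],[0,0,0],[0,0,0],[0,0,0],[0,0,0],[0,0,0],[0,0,0],[0,0,0],[0,0,0],[0,0,0]],"twist":[0,0,0,-0.178,-0.178,-0.178,-0.178,-0.178,-0.178,-0.178,-0.178,0,0]}' 0.26
python3 - <<'E'
from h import *
s=robot.sense();p=s['tcp_pos'];print(p,s['joints'],s['opening'])
from scipy.spatial.transform import Rotation as R
print(R.from_rotvec(s['orientation']).as_matrix().round(4))
W=eyes.get_calibration('wrist');im=eyes.get_image('wrist');cv2.imwrite('pics/w4.png',im[:,:,::-1]);np.save('w4.npy',W['extrinsics'])
im=eyes.get_image('side');cv2.imwrite('pics/side4.png',im[:,:,::-1])
S=eyes.get_calibration('scene');D=eyes.get_calibration('side')
for dz in (20,10,0,-11): print(dz,proj(D,p+[0,0,dz]),proj(W,p+[0,0,dz]))
cv2.imwrite('pics/z11.png',cv2.resize(im[130:310,270:410,::-1],None,fx=3.3,fy=3.3))
E
```

```text
t: 5.15
tcp_pos: [496.1, 195.0, 284.4]
orientation: [-1.277, -1.097, 1.097]
wrist_force: [0.1, -0.8, -0.0]
opening: 22.3
[496.13500482 195.03390307 284.40624217] [ 1.54647070e-01  2.90305009e-01  1.33684975e+00 -5.08051594e-05
  1.51461653e+00 -1.26518101e+00] 22.283292167966664
[[ 1.504e-01 -2.000e-04 -9.886e-01]
 [ 9.886e-01 -1.000e-04  1.504e-01]
 [-1.000e-04 -1.000e+00  2.000e-04]]
20 [335.58274784 214.74696099] [278.0347781  278.86256814]
10 [334.99887123 218.12868119] [277.93363132 268.64008164]
0 [334.42426619 221.45227577] [277.84292253 259.47939991]
-11 [333.80267488 225.04271998] [277.7534026  250.44509929]
```

View pics/w4.png

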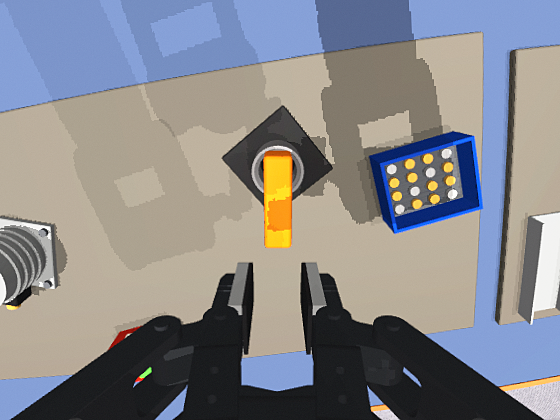

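View pics/z11.png

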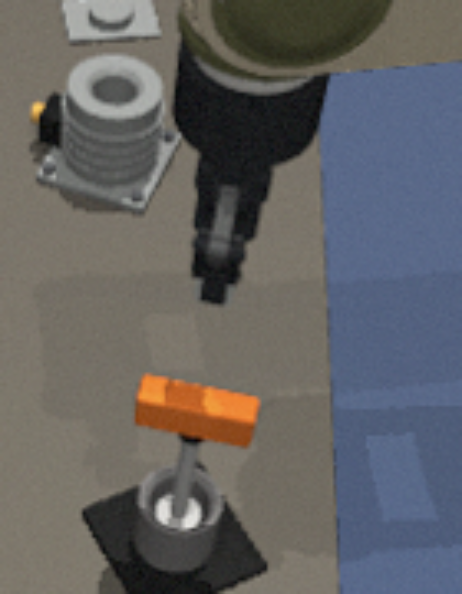

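```bash
python3 -m crank '{"xyz":[[0,0,0.0005],[0,0.02,0],[0,0.025,0],[0,0.025,0],[0,0.02,0],[0,0,0]],"twist":[0,0,0,0,0,0]}' 0.7
python3 - <<'E'
from h import *
s=robot.sense();print(s['tcp_pos'])
im=eyes.get_image('side');cv2.imwrite('pics/z12.png',cv2.resize(im[130:310,270:410,::-1],None,fx=3.3,fy=3.3))
im=eyes.get_image('wrist');cv2.imwrite('pics/w5.png',im[:,:,::-1])
E
```

```text
t: 6.0
tcp_pos: [494.9, 195.5, 193.5]
orientation: [-1.274, -1.098, 1.102]
wrist_force: [0.3, 0.1, 0.2]
opening: 59.8
[494.89483529 195.47545398 193.50702172]
```

View pics/z12.png

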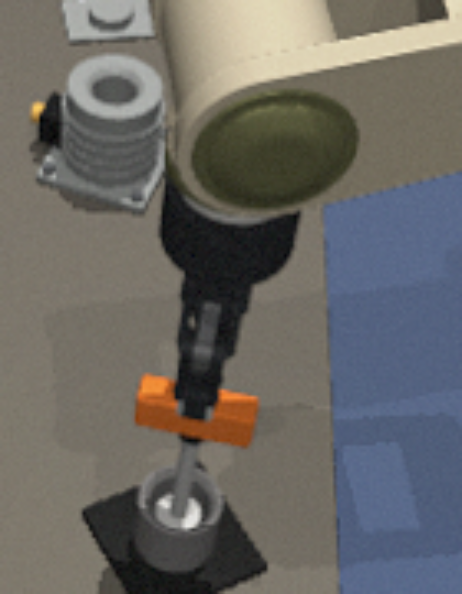

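View pics/w5.png

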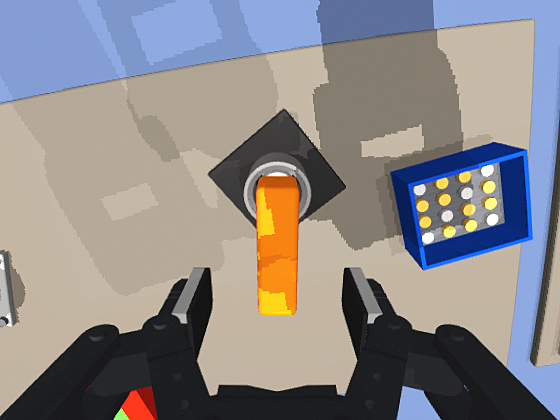

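```bash
python3 -m crank '{"xyz":[[0,0.015,0],[0,0.015,0],[0,0.012,0],[0,0.009,0],[0,0,0]],"twist":[0,0,0,0,0]}' 
python3 - <<'E'
from h import *
s=robot.sense();print(s['tcp_pos'],s['wrist_force'])
im=eyes.get_image('side');cv2.imwrite('pics/z13.png',cv2.resize(im[180:310,290:390,::-1],None,fx=4.5,fy=4.5))
im=eyes.get_image('scene');cv2.imwrite('pics/z14.png',cv2.resize(im[90:210,250:370,::-1],None,fx=4.5,fy=4.5))
im=eyes.get_image('wrist');cv2.imwrite('pics/w6.png',im[:,:,::-1])
E
```

```text
t: 6.72
tcp_pos: [495.2, 195.5, 142.8]
orientation: [-1.274, -1.099, 1.101]
wrist_force: [-0.2, 0.0, -0.2]
opening: 59.8
[495.23731701 195.52207169 142.83819859] [-0.23561204  0.01452214 -0.20679957]
```

View pics/z13.png

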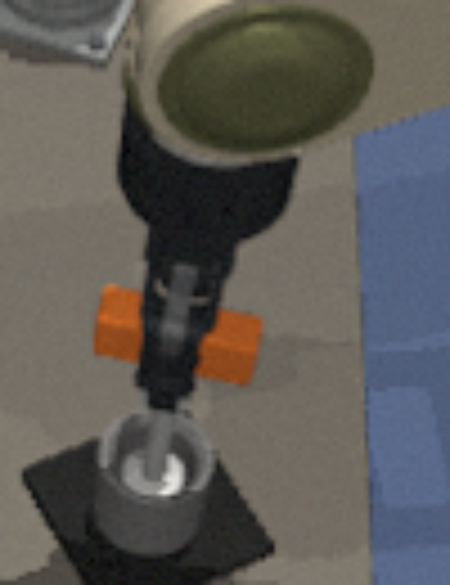

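View pics/z14.png

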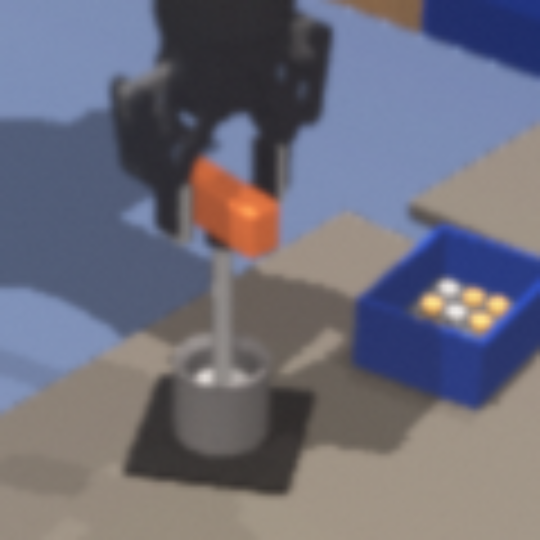

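View pics/w6.png

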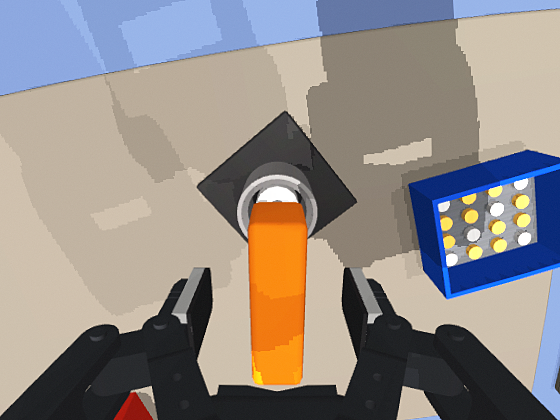

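```bash
python3 -m crank '{"xyz":[[0,0,0],[0,0,0],[0,0,0],[0,0,0],[0,0,0],[0,0,0],[0,0,0]],"twist":[0,0,0,0,0,0,0]}' 0
python3 - <<'E'
from h import *
s=robot.sense();print(s['tcp_pos'],s['wrist_force'],s['moment'])
im=eyes.get_image('scene');cv2.imwrite('pics/z15.png',cv2.resize(im[90:210,250:370,::-1],None,fx=4.5,fy=4.5))
E
```

```text
t: 7.75
tcp_pos: [495.8, 195.6, 143.9]
orientation: [-1.275, -1.101, 1.1]
wrist_force: [0.1, 0.4, 5.0]
opening: 21.4
[495.76447334 195.6273476  143.8560123 ] [0.09572236 0.38732435 4.97480972] [ 0.06786654 -0.134404    0.00974998]
```

View pics/z15.png

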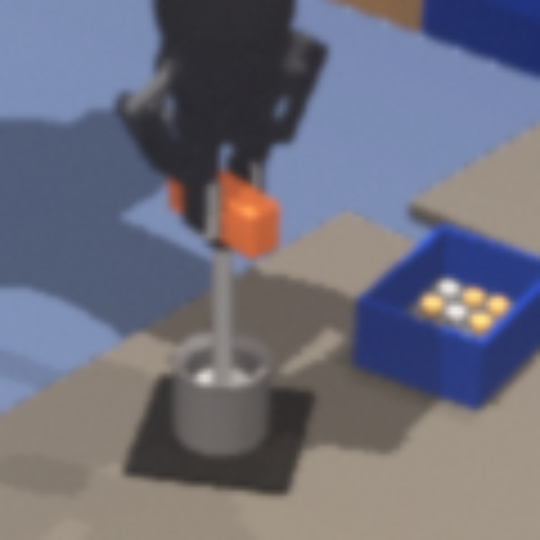

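```bash
python3 -m crank '{"xyz":[[0,-0.005,0],[0,-0.015,0],[0,-0.02,0],[0,-0.02,0],[0,-0.02,0],[0,-0.02,0],[0,-0.005,0],[0,0,0]],"twist":[0,0,0,0,0,0,0,0]}'
python3 - <<'E'
from h import *
from scipy.spatial.transform import Rotation as R
s=robot.sense();print(s['tcp_pos'],s['wrist_force'],s['moment'],s['joints'])
M=R.from_rotvec(s['orientation']).as_matrix();print(M.round(4));yaw=np.arctan2(M[1,0],M[0,0]);print(np.degrees(yaw), 'twist need',yaw-np.radians(36.8))
t=np.array([565.5,-185.8])-s['tcp_pos'][:2];print('shift tool x,z',M[:2,0]@t,M[:2,2]@t)
for n,sl in(('side',(slice(120,330),slice(250,430))),('scene',(slice(60,230),slice(230,380)))):
  im=eyes.get_image(n);cv2.imwrite(f'pics/l_{n}.png',cv2.resize(im[sl][...,::-1],None,fx=2.8,fy=2.8))
E
python3 -c "
import cv2
a=cv2.imread('pics/l_side.png');b=cv2.imread('pics/l_scene.png');h=min(a.shape[0],b.shape[0]);cv2.imwrite('pics/l.png',cv2.hconcat([a[-h:],b[:h]])[:,:800] if 0 else cv2.resize(cv2.hconcat([a[:h],b[:h]]),None,fx=.85,fy=.85))"
```

```text
t: 8.8
tcp_pos: [495.4, 195.5, 248.4]
orientation: [-1.275, -1.1, 1.101]
wrist_force: [-0.0, 0.4, -2.4]
opening: 21.0
[495.35715987 195.53507619 248.36010702] [-0.01096342  0.44523652 -2.40718171] [-0.0542533  -0.04353171  0.02593592] [ 1.55800668e-01  3.05349219e-01  1.40892766e+00  5.68471396e-06
  1.42762407e+00 -1.26821352e+00]
[[ 1.463e-01 -3.000e-04 -9.892e-01]
 [ 9.892e-01 -0.000e+00  1.463e-01]
 [-1.000e-04 -1.000e+00  3.000e-04]]
81.5899574248439 twist need 0.7817322288916067
shift tool x,z -366.9756284410053 -125.1612817809067
```

View pics/l.png

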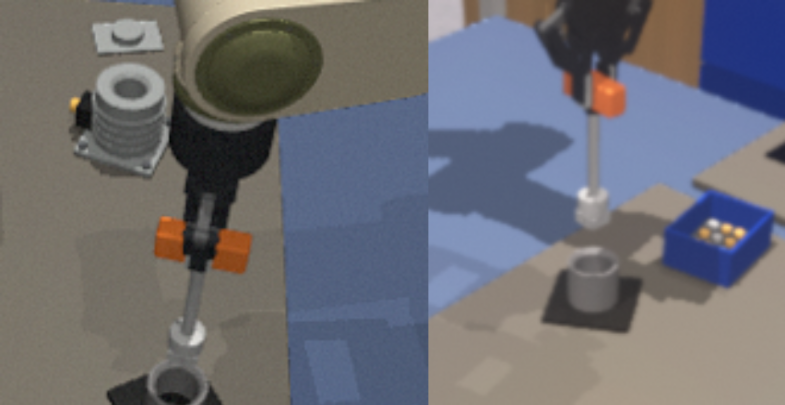

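```bash
python3 -m crank '{"xyz":[[-0.02,0,-0.007],[-0.034,0,-0.0118],[-0.034,0,-0.0118],[-0.034,0,-0.0118],[-0.034,0,-0.0118],[-0.034,0,-0.0118],[-0.034,0,-0.0118],[-0.034,0,-0.0118],[-0.034,0,-0.0118],[-0.034,0,-0.0118],[-0.034,0,-0.0118],[-0.007,0,0],[0,0,0],[0,0,0],[0,0,0],[0,0,0],[0,0,0],[0,0,0],[0,0,0]],"twist":[0,0,0,0,0,0,0,0,0,0,0,0,0.156,0.156,0.156,0.156,0.158,0,0]}'
cat > st.py <<'E'
from h import *
from scipy.spatial.transform import Rotation as R
s=robot.sense();print(s['t'],s['tcp_pos'],'F',s['wrist_force'],'M',s['moment'],'j6',s['joints'][5])
M=R.from_rotvec(s['orientation']).as_matrix();yaw=np.arctan2(M[1,0],M[0,0]);print('yaw',np.degrees(yaw), 'down',M[:,1])
t=np.array([565.5,-185.8])-s['tcp_pos'][:2];print('shift tool x,z',M[:2,0]@t,M[:2,2]@t)
E
python3 st.py; python3 - <<'E'
from h import *
D=eyes.get_calibration('side');S=eyes.get_calibration('scene')
im=eyes.get_image('side');cv2.imwrite('pics/m_side.png',im[...,::-1]);a=cv2.resize(im[80:190,250:360,::-1],None,fx=3.6,fy=3.6)
im=eyes.get_image('scene');cv2.imwrite('pics/m_scene.png',im[...,::-1]);b=cv2.resize(im[170:280,150:260,::-1],None,fx=3.6,fy=3.6)
cv2.imwrite('pics/m.png',cv2.hconcat([a,b]))
im=eyes.get_image('wrist');cv2.imwrite('pics/w7.png',im[...,::-1])
E
```

```text
t: 11.28
tcp_pos: [565.4, -185.4, 248.3]
orientation: [-1.511, -0.505, 0.505]
wrist_force: [0.3, 0.3, -3.9]
opening: 21.2
11.275 [ 565.39736815 -185.37539459  248.30638971] F [ 0.31732653  0.27595105 -3.93542782] M [-0.06052515 -0.02367321  0.00820223] j6 -1.1589598040656817
yaw 36.977523317317576 down [-3.78467566e-04  2.79653289e-04 -9.99999889e-01]
shift tool x,z -0.17341119758009504 -0.4009383769996284
```

View pics/m.png

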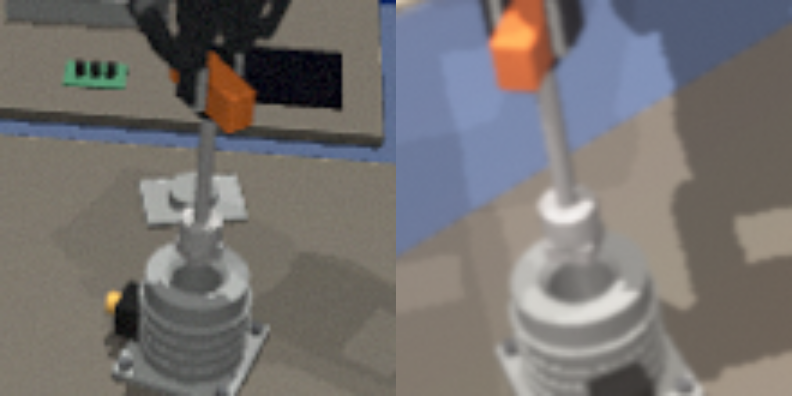

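View pics/w7.png

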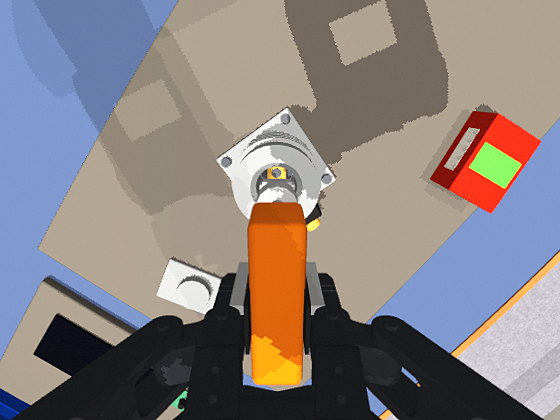

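```bash
python3 -m crank '{"xyz":[[0,0.01,0],[0,0.01,0],[0,0.006,0],[0,0.006,0],[0,0.004,0],[0,0,0]],"twist":[0,0,0,0,0,0]}'; python3 st.py
```

```text
t: 12.18
tcp_pos: [565.4, -185.7, 212.3]
orientation: [-1.511, -0.502, 0.503]
wrist_force: [0.1, -0.2, -2.7]
opening: 20.9
12.175 [ 565.42800455 -185.74435408  212.29669174] F [ 0.14251539 -0.19671096 -2.65154981] M [ 0.02196129 -0.01863577  0.00203528] j6 -1.156090681938909
yaw 36.78474756837567 down [-2.93975716e-04  1.70971888e-04 -9.99999942e-01]
shift tool x,z 0.024339135976750102 -0.08767792631924153
```

```bash
python3 -m crank '{"xyz":[[0,0.007,0],[0,0.007,0],[0,0.007,0],[0,0.007,0],[0,0,0]],"twist":[0,0,0,0,0]}'; python3 st.py
```

```text
t: 12.8
tcp_pos: [565.3, -185.7, 183.8]
orientation: [-1.511, -0.502, 0.503]
wrist_force: [-0.2, -0.4, -2.5]
opening: 21.1
12.8 [ 565.26680306 -185.65822151  183.81412558] F [-0.20778393 -0.42836673 -2.46263473] M [-0.03526107  0.04077211 -0.03464729] j6 -1.1560775054196046
yaw 36.783478723566255 down [-1.02464618e-03  5.86206133e-04 -9.99999303e-01]
shift tool x,z 0.10187244595107008 -0.2531873868917745
```

```bash
python3 -m crank '{"xyz":[[0,0.005,0],[0,0.005,0],[0,0.003,0],[0,0.003,0],[0,0,0]],"twist":[0,0,0,0,0]}'; python3 st.py
```

```text
t: 13.42
tcp_pos: [565.4, -185.8, 168.3]
orientation: [-1.511, -0.502, 0.503]
wrist_force: [-0.4, -0.3, -3.2]
opening: 21.2
13.425 [ 565.41925927 -185.75839457  168.27440747] F [-0.44667121 -0.27708604 -3.19236135] M [ 0.01391413 -0.00030296 -0.00287321] j6 -1.156089946149372
yaw 36.783479284351436 down [-3.15064984e-04  1.71549682e-04 -9.99999936e-01]
shift tool x,z 0.03975255033817071 -0.08166891253546756
```

```bash
python3 -m crank '{"xyz":[[0,0.002,0],[0,0.002,0],[0,0.002,0],[0,0.002,0],[0,0,0]],"twist":[0,0,0,0,0]}'; python3 st.py
```

```text
t: 14.05
tcp_pos: [565.4, -185.7, 160.3]
orientation: [-1.511, -0.502, 0.503]
wrist_force: [-0.0, -0.5, -2.8]
opening: 21.0
14.05 [ 565.39737491 -185.73325926  160.30092044] F [-0.04364047 -0.45869444 -2.78449733] M [-0.04593372  0.01038426  0.01095593] j6 -1.1560500342002584
yaw 36.78212061579905 down [-3.47522710e-04  1.94339861e-04 -9.99999921e-01]
shift tool x,z 0.04223170682971219 -0.11490306550044262
```

```bash
python3 -m crank '{"xyz":[[0,0.001,0],[0,0.001,0],[0,0.001,0],[0,0,0]],"twist":[0,0,0,0]}'; python3 st.py
```

```text
t: 14.55
tcp_pos: [565.4, -185.8, 157.4]
orientation: [-1.512, -0.503, 0.503]
wrist_force: [-0.4, -1.8, -2.9]
opening: 21.4
14.55 [ 565.4477909  -185.76023711  157.40986473] F [-0.41371302 -1.81415105 -2.89234324] M [-0.05368893 -0.04657779 -0.06196771] j6 -1.1560978579058776
yaw 36.78498617220641 down [-1.53940930e-04  8.50574531e-05 -9.99999985e-01]
shift tool x,z 0.018003092844464698 -0.06310916089162263
```

```bash
python3 -m crank '{"xyz":[[0,0.001,0],[0,0.001,0],[0,0,0]],"twist":[0,0,0]}'; python3 st.py
```

```text
t: 14.92
tcp_pos: [565.5, -185.7, 155.4]
orientation: [-1.512, -0.503, 0.503]
wrist_force: [-0.3, -0.1, -3.5]
opening: 21.0
14.925 [ 565.45484113 -185.72559995  155.38454964] F [-0.26713365 -0.05225823 -3.5177952 ] M [ 0.01258805  0.02456463 -0.03749409] j6 -1.1560970542424394
yaw 36.78781319247855 down [-1.67413493e-04  1.03715126e-04 -9.99999981e-01]
shift tool x,z -0.008388836465633797 -0.08662747120103188
```

```bash
python3 -m crank '{"xyz":[[0,0.001,0],[0,0.001,0],[0,0,0]],"twist":[0,0,0]}'; python3 st.py
```

```text
t: 15.3
tcp_pos: [565.4, -185.7, 153.4]
orientation: [-1.512, -0.503, 0.503]
wrist_force: [-0.0, 0.4, -3.3]
opening: 21.2
15.3 [ 565.44957708 -185.72101853  153.38822325] F [-0.04336172  0.36157144 -3.29787907] M [ 0.00905508 -0.00422533 -0.01727787] j6 -1.15609535312357
yaw 36.78655664331873 down [-1.79625924e-04  1.43841266e-04 -9.99999974e-01]
shift tool x,z -0.006914625992675868 -0.0934490809148696
```

```bash
python3 -m crank '{"xyz":[[0,0.001,0],[0,0.001,0],[0,0,0]],"twist":[0,0,0]}'; python3 st.py
```

```text
t: 15.68
tcp_pos: [565.4, -185.8, 151.4]
orientation: [-1.512, -0.503, 0.503]
wrist_force: [-0.3, 0.2, -2.6]
opening: 20.7
15.675 [ 565.44782643 -185.75992224  151.40678971] F [-0.25169401  0.23303324 -2.60298775] M [-0.01327934 -0.05396045 -0.01830853] j6 -1.1560558425031824
yaw 36.78200576965801 down [-1.28906004e-04  8.63041354e-05 -9.99999988e-01]
shift tool x,z 0.017789381405485683 -0.06333913399295087
```

```bash
python3 -m crank '{"xyz":[[0,0.001,0],[0,0.001,0],[0,0,0]],"twist":[0,0,0]}'; python3 st.py
```

```text
t: 16.05
tcp_pos: [565.4, -185.7, 149.4]
orientation: [-1.512, -0.503, 0.503]
wrist_force: [-0.0, 0.1, -2.9]
opening: 20.8
16.05 [ 565.44512205 -185.74193477  149.388192  ] F [-0.01313963  0.13819524 -2.94226681] M [-0.04496033  0.00306935  0.01723624] j6 -1.1560892730498735
yaw 36.78564007768675 down [-1.64430826e-04  9.83703511e-05 -9.99999982e-01]
shift tool x,z 0.009179946435684875 -0.07936553931157064
```

```bash
python3 -m crank '{"xyz":[[0,0.001,0],[0,0.001,0],[0,0,0]],"twist":[0,0,0]}'; python3 st.py
```

```text
t: 16.42
tcp_pos: [565.6, -185.8, 147.9]
orientation: [-1.512, -0.503, 0.502]
wrist_force: [-1.1, 0.2, 0.8]
opening: 21.0
16.425 [ 565.59765688 -185.84411914  147.87522077] F [-1.08093967  0.19109621  0.84940346] M [ 0.00572811  0.16700832 -0.043181  ] j6 -1.156065685879816
yaw 36.78492826343126 down [ 4.85149712e-04 -3.19140951e-04 -9.99999831e-01]
shift tool x,z -0.051793198896942644 0.09381270874593121
```

```bash
python3 -m crank '{"xyz":[[0,0.001,0],[0,0,0]],"twist":[0,0]}'; python3 st.py
```

```text
t: 16.68
tcp_pos: [565.8, -186.0, 147.8]
orientation: [-1.513, -0.504, 0.502]
wrist_force: [-1.3, 0.7, 6.4]
opening: 21.3
16.675 [ 565.81026283 -185.97965358  147.77771769] F [-1.3081233   0.74758063  6.44294777] M [0.23792195 0.51669812 0.06345084] j6 -1.156075178436715
yaw 36.78767746306136 down [ 1.46678733e-03 -9.61642693e-04 -9.99998462e-01]
shift tool x,z -0.1408913261864574 0.329678132462407
```

```bash
python3 -m crank '{"xyz":[[0,0.001,0],[0,0,0]],"twist":[0,0]}'; python3 st.py
```

```text
t: 16.92
tcp_pos: [566.0, -186.1, 147.7]
orientation: [-1.514, -0.504, 0.501]
wrist_force: [-2.3, 0.4, 13.0]
opening: 21.2
16.925 [ 565.98639815 -186.11528268  147.70868922] F [-2.27920727  0.44519682 13.02038468] M [ 0.33577938  0.88082878 -0.03117389] j6 -1.1560427851639532
yaw 36.788171590597564 down [ 0.002372   -0.00160843 -0.99999589]
shift tool x,z -0.20072466574489953 0.5437767713842555
```

```bash
python3 -m crank '{"xyz":[[0,-0.0013,0],[0,0,0],[0,0,0]],"twist":[0,0,0]}'; python3 st.py;  python3 -m crank '{"xyz":[[0,0,0],[0,0,0]],"twist":[0.05,0]}'; python3 st.py;
```

```text
t: 17.3
tcp_pos: [565.8, -186.0, 147.8]
orientation: [-1.513, -0.504, 0.502]
wrist_force: [-2.4, 0.7, 7.0]
opening: 21.1
17.3 [ 565.79099162 -185.99604861  147.78071576] F [-2.38708068  0.74630923  6.96334505] M [0.16719205 0.50739426 0.00162645] j6 -1.1560736221673402
yaw 36.7854626973011 down [ 1.28223707e-03 -8.62853633e-04 -9.99998806e-01]
shift tool x,z -0.11565240863048022 0.3312633459477985
t: 17.55
tcp_pos: [565.8, -186.0, 147.8]
orientation: [-1.522, -0.464, 0.463]
wrist_force: [-0.8, 0.1, 7.4]
opening: 21.2
17.55 [ 565.82197375 -186.00921592  147.79395017] F [-0.81453921  0.07091877  7.42394275] M [0.15374817 0.41682139 0.07347369] j6 -1.1055805093585922
yaw 33.89348893844103 down [ 1.36387234e-03 -9.26398702e-04 -9.99998641e-01]
shift tool x,z -0.15059311763041444 0.3532134018057432
```

```bash
 python3 -m crank '{"xyz":[[0,0,0],[0,0,0]],"twist":[0.05,0]}'; python3 st.py;
```

```text
t: 17.8
tcp_pos: [565.8, -186.2, 147.8]
orientation: [-1.53, -0.425, 0.424]
wrist_force: [-2.0, 0.3, 7.3]
opening: 21.0
17.8 [ 565.78371675 -186.15436267  147.78298329] F [-1.96133914  0.30218601  7.32695586] M [0.07638573 0.5121437  0.12007734] j6 -1.055679103163709
yaw 31.033202478731543 down [ 0.001285   -0.00121223 -0.99999844]
shift tool x,z -0.060421741061610676 0.4499074141892276
```

```bash
 python3 -m crank '{"xyz":[[0,-0.0005,0],[0,0,0],[0,0,0]],"twist":[0.04,0.04,0]}'; python3 st.py;
```

```text
t: 18.18
tcp_pos: [565.4, -186.1, 147.8]
orientation: [-1.541, -0.362, 0.362]
wrist_force: [-1.4, -0.9, 5.3]
opening: 21.1
18.175 [ 565.41179923 -186.13564964  147.83001795] F [-1.4140337  -0.9000615   5.28578883] M [-0.04912185  0.68298902  0.14417342] j6 -0.975805321239336
yaw 26.459625505963167 down [ 2.49639999e-05 -9.86381197e-04 -9.99999513e-01]
shift tool x,z 0.2285160237493395 0.2611903082422019
```

```bash
 python3 -m crank '{"xyz":[[0,0,0],[0,0,0],[0,0,0]],"twist":[0.04,0.04,0]}'; python3 st.py;
```

```text
t: 18.55
tcp_pos: [565.4, -186.1, 147.8]
orientation: [-1.551, -0.299, 0.3]
wrist_force: [-3.3, -1.5, 4.9]
opening: 21.3
18.55 [ 565.36496058 -186.13685811  147.81117913] F [-3.26775139 -1.488134    4.89803558] M [-0.122424    0.75393357  0.22137901] j6 -0.8959017386206681
yaw 21.880409197271177 down [-1.02701647e-04 -9.46743751e-04 -9.99999547e-01]
shift tool x,z 0.25084874213825226 0.26226671509919425
```

```bash
 python3 -m crank '{"xyz":[[0,0,0],[0,0,0],[0,0,0]],"twist":[0.04,0.04,0]}'; python3 st.py;
```

```text
t: 18.92
tcp_pos: [565.3, -186.1, 147.8]
orientation: [-1.559, -0.237, 0.237]
wrist_force: [-3.5, -0.7, 5.1]
opening: 21.1
18.925 [ 565.3462298  -186.12049585  147.81394415] F [-3.51208677 -0.70331954  5.05956539] M [-0.14565039  0.79857627  0.15533744] j6 -0.8158927075776912
yaw 17.298837566027352 down [-1.81147396e-04 -9.55814020e-04 -9.99999527e-01]
shift tool x,z 0.242115865901989 0.26027420235011395
```

```bash
 python3 -m crank '{"xyz":[[-0.0004,0,0],[0,0,0],[0,0,0]],"twist":[0.04,0.04,0]}'; python3 st.py;
```

```text
t: 19.3
tcp_pos: [565.1, -186.2, 147.8]
orientation: [-1.565, -0.174, 0.174]
wrist_force: [-1.8, 0.0, 5.1]
opening: 21.3
19.3 [ 565.13467206 -186.17890763  147.82386321] F [-1.83101054  0.01420924  5.07593795] M [-0.01468954  0.56116922  0.16393174] j6 -0.7365141302496993
yaw 12.72132791618455 down [ 2.91804825e-04 -8.63216511e-04 -9.99999585e-01]
shift tool x,z 0.43979909362988934 0.28915775067310306
```

```bash
 python3 -m crank '{"xyz":[[0,0,0],[0,0,0],[0,0,0]],"twist":[0.04,0.04,0]}'; python3 st.py;
```

```text
t: 19.68
tcp_pos: [565.1, -186.2, 147.8]
orientation: [-1.569, -0.112, 0.111]
wrist_force: [-2.1, -1.0, 6.0]
opening: 20.6
19.675 [ 565.09946502 -186.1694349   147.80504178] F [-2.10069736 -1.02013402  5.97106064] M [-0.03983051  0.63799359  0.19363572] j6 -0.6565222782679071
yaw 8.137596519956867 down [ 1.75909903e-04 -8.06715430e-04 -9.99999659e-01]
shift tool x,z 0.44879580556995 0.30901890902891127
```

```bash
 python3 -m crank '{"xyz":[[0,0,0],[0,0,0],[0,0,0]],"twist":[0.03,0.04,0]}'; python3 st.py;
```

```text
t: 20.05
tcp_pos: [565.1, -186.1, 147.8]
orientation: [-1.571, -0.057, 0.057]
wrist_force: [-1.7, -0.5, 4.9]
opening: 21.2
20.05 [ 565.06420193 -186.1475894   147.79151253] F [-1.67687139 -0.47922113  4.87412584] M [-0.06353722  0.64725794  0.19272604] j6 -0.5864942888535721
yaw 4.1253844502420165 down [ 8.11977297e-05 -7.51512752e-04 -9.99999714e-01]
shift tool x,z 0.459674271449217 0.3153376859240056
```

```bash
 python3 -m crank '{"xyz":[[0,0,0],[0,0,0],[0,0,0]],"twist":[0.03,0.03,0]}'; python3 st.py;
```

```text
t: 20.42
tcp_pos: [565.1, -186.1, 147.8]
orientation: [-1.572, -0.01, 0.01]
wrist_force: [-2.2, 0.6, 5.2]
opening: 20.8
20.425 [ 565.05793092 -186.13201883  147.81961095] F [-2.21542346  0.55953658  5.18591589] M [-0.00335816  0.70593139  0.08495004] j6 -0.5266026998296778
yaw 0.6967527396313299 down [ 4.67008772e-05 -7.79333326e-04 -9.99999695e-01]
shift tool x,z 0.44607384878460776 0.32661848438546354
```

```bash
 python3 -m crank '{"xyz":[[0,0,0],[0,0,0],[0,0,0]],"twist":[0.03,0.03,0]}'; python3 st.py;
```

```text
t: 20.8
tcp_pos: [565.0, -186.1, 147.8]
orientation: [-1.571, 0.038, -0.038]
wrist_force: [-2.3, 0.2, 5.8]
opening: 21.1
20.8 [ 565.02772868 -186.13968555  147.81474362] F [-2.31800727  0.18614328  5.80214336] M [-0.04191618  0.67697589  0.14939781] j6 -0.4666110845642297
yaw -2.7435651646186114 down [ 9.84089949e-06 -7.34905776e-04 -9.99999730e-01]
shift tool x,z 0.45547061165876707 0.36190182527332015
```

```bash
 python3 -m crank '{"xyz":[[0,0,0],[0,0,0],[0,0,0]],"twist":[0.03,0.03,0]}'; python3 st.py;
```

```text
t: 21.18
tcp_pos: [565.0, -186.1, 147.8]
orientation: [-1.57, 0.085, -0.085]
wrist_force: [-2.8, 0.7, 6.2]
opening: 21.0
21.175 [ 565.0213364  -186.10743858  147.79247138] F [-2.81682452  0.74333899  6.22381382] M [0.00148368 0.723314   0.13882644] j6 -0.406596578333157
yaw -6.180218737351866 down [-5.43159234e-05 -6.85437204e-04 -9.99999764e-01]
shift tool x,z 0.4427840537910654 0.35718279345040127
```

```bash
 python3 -m crank '{"xyz":[[0,0,0],[0,0,0],[0,0,0]],"twist":[0.03,0.03,0]}'; python3 st.py;
```

```text
t: 21.55
tcp_pos: [565.0, -186.1, 147.8]
orientation: [-1.567, 0.132, -0.132]
wrist_force: [-2.7, 0.1, 6.0]
opening: 21.2
21.55 [ 565.004197   -186.08763762  147.79962527] F [-2.67248131  0.11890451  5.96234578] M [0.0086925  0.76228744 0.17235712] j6 -0.3466551954768492
yaw -9.612477300530603 down [-1.30863830e-04 -6.74118672e-04 -9.99999764e-01]
shift tool x,z 0.44081105394949865 0.3663899118184491
```

```bash
 python3 -m crank '{"xyz":[[0,0,0],[0,0,0],[0,0,0]],"twist":[0.03,0.03,0]}'; python3 st.py;
```

```text
t: 21.92
tcp_pos: [565.0, -186.1, 147.8]
orientation: [-1.564, 0.179, -0.179]
wrist_force: [-2.6, -0.7, 5.0]
opening: 20.8
21.925 [ 564.98797753 -186.080876    147.78630377] F [-2.64430735 -0.69214412  4.99479332] M [0.00634029 0.77963715 0.27228117] j6 -0.28678997408859225
yaw -13.042798678451938 down [-1.74759824e-04 -6.47005913e-04 -9.99999775e-01]
shift tool x,z 0.4354254290764852 0.38918243272543535
```

```bash
 python3 -m crank '{"xyz":[[0,0,0],[0,0,0]],"twist":[0.03,0]}'; python3 st.py;python3 -m crank '{"xyz":[[0,0,0]],"twist":[0]}'|grep -v o; python3 st.py
```

```text
t: 22.18
tcp_pos: [565.0, -186.1, 147.8]
orientation: [-1.562, 0.202, -0.202]
wrist_force: [-2.8, 0.8, 6.0]
opening: 20.8
22.175 [ 564.98825449 -186.07596885  147.79247404] F [-2.79692934  0.79918444  6.02812317] M [0.04440989 0.775822   0.31735487] j6 -0.2568652074289851
yaw -14.755595745325628 down [-1.98190470e-04 -6.67378073e-04 -9.99999758e-01]
shift tool x,z 0.4245804206839356 0.3972073233159441
t: 22.3
22.3 [ 565.01108664 -186.03756539  147.80661188] F [-3.11318999 -0.51573537  5.64713649] M [0.05756184 0.75986511 0.33249893] j6 -0.257228327056637
yaw -14.731224889415364 down [-1.59543712e-04 -6.68507832e-04 -9.99999764e-01]
shift tool x,z 0.41243311604813965 0.35407972486598527
```

```bash
 python3 -m crank '{"xyz":[[0,0,0],[0,0,0]],"twist":[0.03,0]}'; python3 st.py;python3 -m crank '{"xyz":[[0,0,0]],"twist":[0]}'|grep -v o; python3 st.py
```

```text
t: 22.55
tcp_pos: [565.0, -186.0, 147.8]
orientation: [-1.56, 0.226, -0.226]
wrist_force: [-2.9, 0.5, 6.1]
opening: 20.9
22.55 [ 564.98774538 -186.03234468  147.81184195] F [-2.90861576  0.45981663  6.10937353] M [0.09837059 0.69921491 0.36820396] j6 -0.2269552757574075
yaw -16.466358895538104 down [-1.88783277e-04 -6.53657744e-04 -9.99999769e-01]
shift tool x,z 0.4253865359989146 0.36801504947498337
t: 22.68
22.675 [ 564.97320328 -186.04891693  147.81380951] F [-2.47158474  0.54950292  5.41513358] M [0.03138606 0.75620794 0.33516379] j6 -0.22728409696002988
yaw -16.44857677318006 down [-2.12603986e-04 -6.66980846e-04 -9.99999755e-01]
shift tool x,z 0.43475517154050497 0.387894678572946
```

```bash
 for i in 1; do python3 -m crank '{"xyz":[[0,0,0],[0,0,0]],"twist":[0.03,0]}'|grep t:; done; python3 st.py|grep F;python3 -m crank '{"xyz":[[0,0,0]],"twist":[0]}'|grep t:; python3 st.py|grep F;python3 -m crank '{"xyz":[[0,0,0]],"twist":[0]}'|grep t:; python3 st.py
```

```text
t: 22.92
22.925 [ 564.98341031 -186.04185058  147.80427326] F [-2.96638373 -0.56684824  5.51314844] M [0.05879164 0.71049561 0.30757994] j6 -0.197001144254276
t: 23.05
23.05 [ 564.99244152 -186.06071486  147.83935331] F [-3.46620711 -0.85741376  5.39564271] M [0.03052355 0.75248246 0.36002614] j6 -0.19731608126746494
t: 23.18
23.175 [ 564.98200403 -186.03976266  147.82229154] F [-2.6051962  -0.01433803  5.83773563] M [0.06587854 0.75079266 0.37331785] j6 -0.19733200896332181
yaw -18.16278507021941 down [-2.05244732e-04 -6.89077879e-04 -9.99999742e-01]
shift tool x,z 0.4174483865096427 0.3892848978999948
```

```bash
 python3 -m crank '{"xyz":[[0,0,0],[0,0,0]],"twist":[0.04,0]}'|grep t:; python3 st.py|grep F;python3 -m crank '{"xyz":[[0,0,0]],"twist":[0]}'|grep t:; python3 st.py|grep F;python3 -m crank '{"xyz":[[0,0,0]],"twist":[0]}'|grep t:; python3 st.py|grep F
python3 - <<'E'
from h import *
im=eyes.get_image('wrist');cv2.imwrite('pics/w8.png',im[...,::-1])
E
```

```text
t: 23.42
23.425 [ 564.98085367 -186.02378885  147.83346905] F [-2.94220294 -0.0525507   6.02613466] M [0.05409457 0.70674281 0.43591161] j6 -0.15697802293998137
t: 23.55
23.55 [ 564.97948451 -186.04207091  147.81460402] F [-2.48426534  0.36979331  5.43160148] M [0.04248258 0.73624235 0.3879964 ] j6 -0.1573853755510794
t: 23.68
23.675 [ 564.96379529 -186.02961933  147.78045684] F [-2.6015553   0.15552045  5.42024549] M [0.07014748 0.77388195 0.44147127] j6 -0.15740186005986612
```

View pics/w8.png

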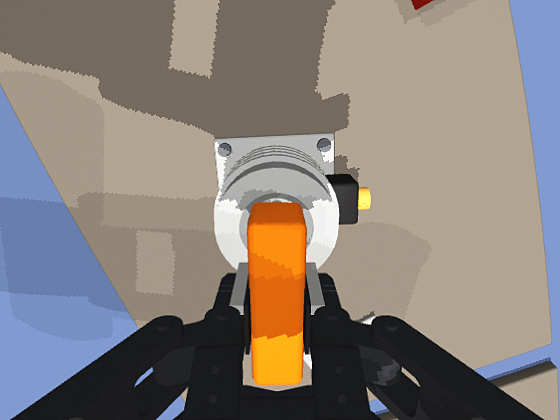

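```bash
 python3 -m crank '{"xyz":[[0,0,0],[0,0,0],[0,0,0],[0,0,0],[0,0,0]],"twist":[-0.1,-0.1,-0.1,-0.03,0]}'|grep t:; python3 st.py;python3 -m crank '{"xyz":[[0,0.001,0],[0,0.0005,0],[0,0,0],[0,0,0]],"twist":[0,0,0,0]}'|grep t:; python3 st.py
```

```text
t: 24.35
24.35 [ 565.06234076 -186.1209272   147.82064229] F [-2.30637448  0.32348698  5.79715183] M [-0.01285046  0.70162476 -0.03424416] j6 -0.4870150409472384
yaw -1.5784010697718 down [ 1.12106705e-04 -6.11888517e-04 -9.99999807e-01]
shift tool x,z 0.4286532967151791 0.33286064007626104
t: 24.85
24.85 [ 565.28177663 -186.26925985  147.68906464] F [-4.20216909  0.332782   13.84249001] M [0.25974454 1.40418663 0.03198661] j6 -0.4866654780573983
yaw -1.5919748874993924 down [ 0.00129599 -0.00149364 -0.99999804]
shift tool x,z 0.2051021495919802 0.47514122214608656
```

```bash
 python3 -m crank '{"xyz":[[0,-0.001,0],[0,-0.0005,0],[0,0,0],[0,0,0],[0,0,0],[0,0,0],[0,0,0],[0,0,0]],"twist":[0,0.05,0.06,0.06,0.06,0.04,0.02,0]}'|grep t:; python3 st.py|grep F;python3 -m crank '{"xyz":[[0,0,0]],"twist":[0]}'|grep t:; python3 st.py|grep F
```

```text
t: 25.85
25.85 [ 564.98678896 -186.04131244  147.79321371] F [-2.29735994  0.34578343  6.55011366] M [0.04133418 0.80336739 0.39866602] j6 -0.19712537361705557
t: 25.98
25.975 [ 564.9818085  -186.0439098   147.80336785] F [-1.67311702 -0.14269508  6.09021528] M [0.01008182 0.78922595 0.45945006] j6 -0.19731789041486394
```

```bash
 python3 -m crank '{"xyz":[[0,0,0],[0,0,0],[0,0,0],[0,0,0],[0,0,0],[0,0,0]],"twist":[0,0,-0.1,-0.1,-0.1,0]}'|grep t:; python3 st.py;python3 -m crank '{"xyz":[[0,-0.001,0],[0,-0.001,0],[0,-0.001,0],[0,-0.001,0],[0,0,0]],"twist":[0,0,0,0,0]}'|grep t:; python3 st.py
```

```text
t: 26.72
26.725 [ 565.07569646 -186.08093452  147.81240361] F [-1.53898758 -0.17518854  5.54945374] M [-0.00418807  0.61688657  0.03686748] j6 -0.49775857953899644
yaw -0.9610682122045806 down [ 1.35744320e-04 -5.67471002e-04 -9.99999830e-01]
shift tool x,z 0.41953172858039134 0.2880118365964942
t: 27.35
27.35 [ 565.0252838  -185.86360758  151.26878156] F [ 0.41426376  0.0177498  -2.69125535] M [-0.12711924  0.21727449 -0.04542677] j6 -0.4965483267338707
yaw -1.0327979708504185 down [-2.43322314e-04  1.13657615e-04 -9.99999964e-01]
shift tool x,z 0.47349255454798084 0.07215390353137896
```

```bash
 python3 -m crank '{"xyz":[[0,-0.004,0],[0,-0.004,0],[0,-0.004,0],[0,-0.004,0],[0,-0.01,0],[0,-0.015,0],[0,-0.02,0],[0,-0.02,0],[0,-0.02,0],[0,-0.002,0],[0,0,0]],"twist":[0,0,0,0,0,0,0,0,0,0,0]}'|grep t:; sed -i 's/565.5,-185.8/496.2,195.6/' st.py; python3 st.py
python3 - <<'E'
from h import *
im=eyes.get_image('wrist');cv2.imwrite('pics/w9.png',im[...,::-1])
D=eyes.get_calibration('side')
im=eyes.get_image('side');a=cv2.resize(im[60:190,240:370,::-1],None,fx=3,fy=3)
im=eyes.get_image('scene');b=cv2.resize(im[150:280,140:270,::-1],None,fx=3,fy=3)
cv2.imwrite('pics/n.png',cv2.hconcat([a,b]))
E
```

```text
t: 28.72
28.725 [ 564.95308817 -185.79532351  253.95919111] F [-0.73570917  0.2344444  -2.60546094] M [-0.00955637 -0.01280626 -0.02565625] j6 -0.49656338563833885
yaw -1.0320149720550527 down [-4.43315511e-04  3.05662473e-04 -9.99999855e-01]
shift tool x,z -75.61127161595975 380.0951116549106
```

View pics/n.png

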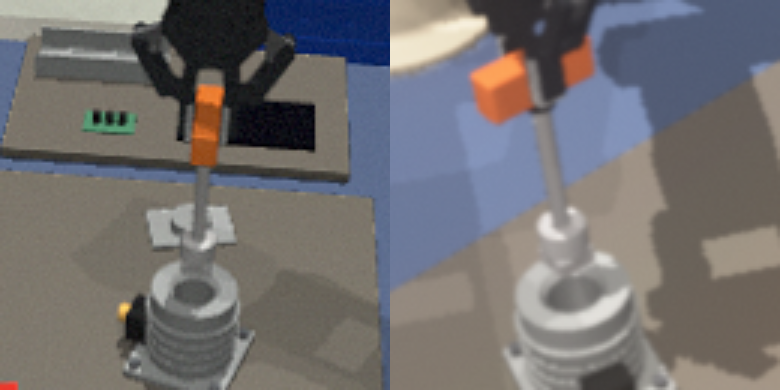

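View pics/w9.png

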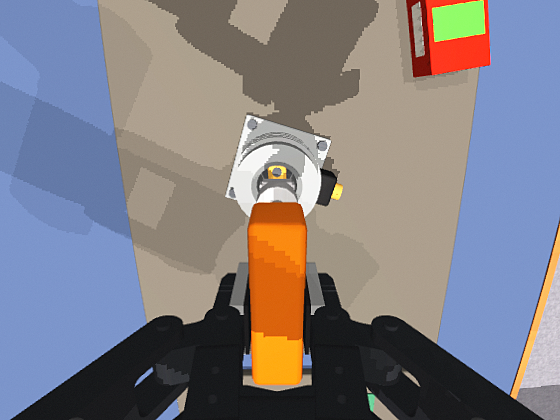

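```bash
 python3 -m crank '{"xyz":[[-0.0036,0,0.018],[-0.007,0,0.035],[-0.007,0,0.035],[-0.007,0,0.035],[-0.007,0,0.035],[-0.007,0,0.035],[-0.007,0,0.035],[-0.007,0,0.035],[-0.007,0,0.035],[-0.007,0,0.035],[-0.007,0,0.035],[-0.0024,0,0.012],[0,0,0],[0,0,0]],"twist":[0,0,0,0,0,0,0,0,0,0,0,0,0,0]}'|grep t:; python3 st.py
python3 - <<'E'
from h import *
im=eyes.get_image('wrist');cv2.imwrite('pics/w10.png',im[...,::-1])
D=eyes.get_calibration('side')
im=eyes.get_image('side');a=cv2.resize(im[190:320,270:400,::-1],None,fx=3,fy=3)
im=eyes.get_image('scene');b=cv2.resize(im[80:210,240:370,::-1],None,fx=3,fy=3)
cv2.imwrite('pics/o.png',cv2.hconcat([a,b]))
E
```

```text
t: 30.62
30.625 [496.03513867 194.64372163 254.2117706 ] F [ 0.20843775  0.06413194 -3.26288862] M [ 0.06234732 -0.04245962  0.01983308] j6 0.1729120733448269
yaw -1.0766795142795194 down [-1.24018228e-04 -3.44059205e-04 -9.99999933e-01]
shift tool x,z 0.14686327285758496 0.9592072939830949
```

View pics/o.png

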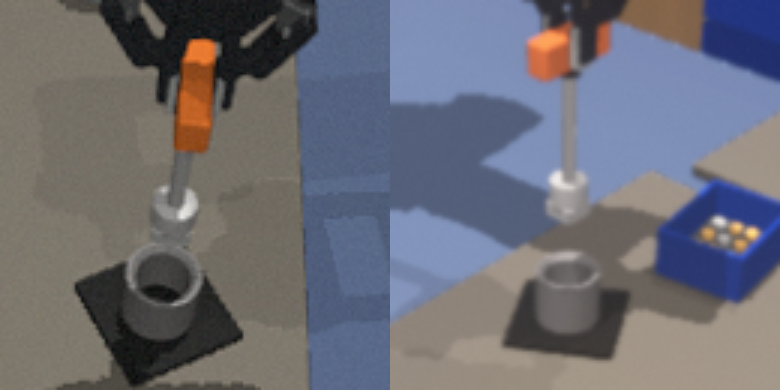

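```bash
 python3 -m crank '{"xyz":[[0,0.01,0.0009],[0,0.018,0],[0,0.012,0],[0,0.008,0],[0,0.006,0],[0,0.006,0],[0,0.006,0],[0,0,0]],"twist":[0,0,0,0,0,0,0,0]}'|grep t:; python3 st.py
```

```text
t: 31.78
31.775 [495.8073049  196.2885342  187.91681301] F [ 0.45713921 -0.54652964 -2.92771149] M [-0.03786193 -0.02180345 -0.01675811] j6 0.1751105509245873
yaw -1.0321023859176504 down [-7.15870760e-04 -1.09849894e-04 -9.99999738e-01]
shift tool x,z 0.4050335811551272 -0.6813490584971972
```

```bash
 python3 -m crank '{"xyz":[[0,0.006,0],[0,0.006,0],[0,0.006,0],[0,0.006,0],[0,0.006,0],[0,0.004,0],[0,0,0]],"twist":[0,0,0,0,0,0,0]}'|grep t:; python3 st.py
```

```text
t: 32.65
32.65 [495.85724932 196.29945687 154.01913647] F [ 0.10869484 -0.56313818 -2.21762529] M [-0.00812039  0.02885239 -0.01656216] j6 0.17510773023963036
yaw -1.0322014351311952 down [-5.11399872e-04 -6.63965199e-05 -9.99999867e-01]
shift tool x,z 0.3552952714563529 -0.693168952639619
```

```bash
 python3 -m crank '{"xyz":[[0,0.003,0],[0,0.002,0],[0,0.001,0],[0,0.001,0],[0,0,0]],"twist":[0,0,0,0,0]}'|grep t:; python3 st.py
```

```text
t: 33.28
33.275 [495.95535388 196.31448346 147.24863696] F [-0.57388425 -0.16441744 -1.9623576 ] M [-0.02012923 -0.01523191  0.05701323] j6 0.17510516882884028
yaw -1.0305138213732747 down [-6.73168877e-05 -2.66149000e-05 -9.99999997e-01]
shift tool x,z 0.2574564531765262 -0.7099679697522567
```

```bash
 python3 -m crank '{"xyz":[[0,0.001,0],[0,0.001,0],[0,0,0]],"twist":[0,0,0]}'|grep t:; python3 st.py
```

```text
t: 33.65
33.65 [495.90980926 196.28592143 145.20279995] F [-0.08785594 -0.4214879  -2.99286743] M [-0.00270332 -0.01301744 -0.01412952] j6 0.17504058332014139
yaw -1.0288209800787687 down [-2.00598409e-04 -5.35404215e-05 -9.99999978e-01]
shift tool x,z 0.30245991394973615 -0.6806003779859185
```

```bash
 python3 -m crank '{"xyz":[[0,0.001,0],[0,0,0]],"twist":[0,0]}'|grep t:; python3 st.py|grep F; python3 -m crank '{"xyz":[[0,0.001,0],[0,0,0]],"twist":[0,0]}'|grep t:; python3 st.py|grep F
```

```text
t: 33.9
33.9 [495.94485231 196.30023484 144.21936001] F [ 0.22027746 -0.28458711 -2.09037128] M [-0.04572558  0.00311679 -0.00051177] j6 0.17510157119221756
t: 34.15
34.15 [496.14724086 196.35617436 143.86959591] F [-1.00974994 -0.52892746  4.37324536] M [-0.07515349  0.38866072  0.03711995] j6 0.17508204736873317
```

```bash
 python3 -m crank '{"xyz":[[0,-0.0005,0],[0,0,0],[0,0,0],[0,0,0],[0,0,0],[0,0,0]],"twist":[0,0,0,0,0,0]}' 0.75; python3 - <<'E'
from h import *
im=eyes.get_image('wrist');cv2.imwrite('pics/w11.png',im[...,::-1])
E
```

```text
t: 34.9
tcp_pos: [496.0, 196.3, 143.8]
orientation: [-1.571, 0.014, -0.014]
wrist_force: [0.5, 0.1, 1.6]
opening: 64.1
```

View pics/w11.png

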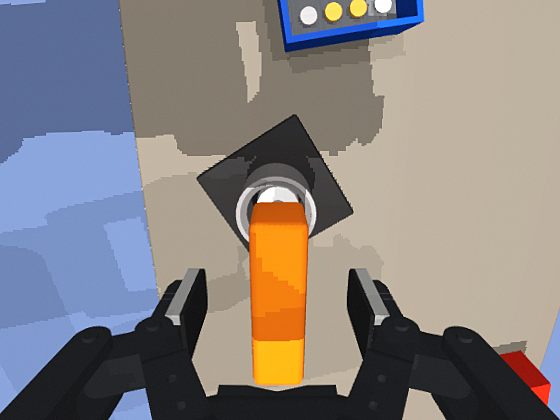

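```bash
 python3 -m crank '{"xyz":[[0,-0.01,0],[0,-0.025,0],[0,-0.025,0],[0,-0.03,0],[0,-0.03,0],[0,-0.02,-0.025],[0,0,-0.03],[0,0,-0.025],[0,0,0],[0,0,0]],"twist":[0,0,0,0,0,0,0,0,0,0]}'; python3 - <<'E'
from h import *
W=eyes.get_calibration('wrist')
im=eyes.get_image('wrist');cv2.imwrite('pics/w12.png',im[...,::-1])
h=cv2.cvtColor(im,cv2.COLOR_RGB2HSV)
m=((h[...,0]<32)&(h[...,1]>180)&(h[...,2]>150)).astype(np.uint8);m[150:]=0
cs,_=cv2.findContours(m,cv2.RETR_EXTERNAL,cv2.CHAIN_APPROX_NONE);k=max(cs,key=cv2.contourArea)
r=cv2.minAreaRect(k);print(r,np.mean([onplane(W,q,192)[:2] for q in cv2.boxPoints(r)],0))
D=eyes.get_calibration('side')
im=eyes.get_image('side');a=cv2.resize(im[230:330,280:380,::-1],None,fx=4,fy=4)
im=eyes.get_image('scene');b=cv2.resize(im[110:210,250:350,::-1],None,fx=4,fy=4)
cv2.imwrite('pics/p.png',cv2.hconcat([a,b]))
E
```

```text
t: 36.2
tcp_pos: [494.5, 116.9, 284.2]
orientation: [-1.57, 0.014, -0.014]
wrist_force: [-0.2, 0.7, 0.2]
opening: 64.4
((277.5, 95.5), (107.0, 31.0), 90.0) [497.00394875 196.93627349]
```

View pics/p.png

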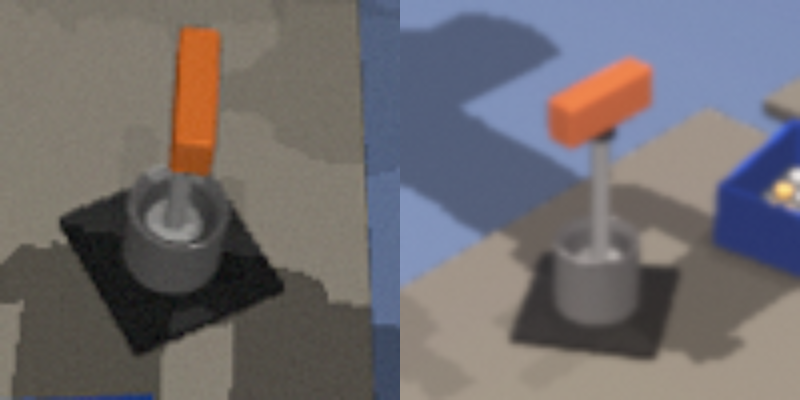

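View pics/w12.png

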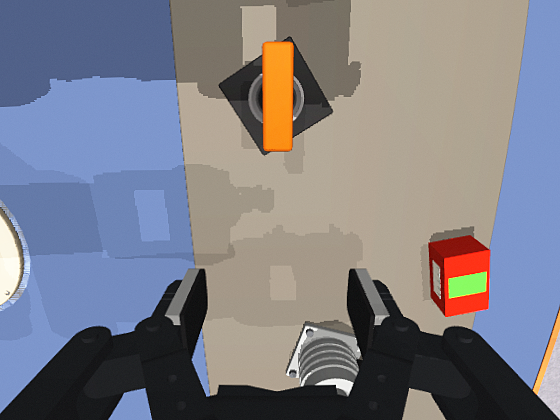

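```bash
python3 -c "
from rig import ticket
print(ticket.sign_off())"
```

```text
the job is handed in; nothing more can be done
None
```

I tightened the nut to its stop at about 0.4 N m, put the driver back upright in its stand and handed the job in at about 36 s. The hand-in reports no verdict.

- **Finding the nut:** The wrist camera put the bore mouth at about (565.5, −185.8, 102) mm. It showed the nut's flats at 36.8°, so I lined the socket up before lowering it. It slid on without any searching and bottomed hard.
- **Seating:** I pressed twice, up to about 17 N in all, and the driver stopped at the same height both times. Depth worked out from the camera and stand heights gave about −75 mm, with a few mm of uncertainty. Fully seated should be −78 mm and the limit is −74 mm, so that figure alone does not prove it. The hard stop is the stronger sign.
- **Tightening:** The nut dragged at about 0.16 N m while turning. At the stop the torque rose to about 0.42 N m. I then unloaded it, checked the seating again and snugged it back to about 0.43 N m. Torque readings scatter by about 0.05 N m.
- **Returning the driver:** It touched the stand floor at the same arm height as when I picked it up. After release and retreat, the pictures show it upright, with its handle centre within about 1.5 mm of the stand's axis. The gripper is clear of everything.

**Checks not made or that disagreed:**
- I did not measure the nut's final angle closely after lifting off. One wrist picture showed its flats within a few degrees of where I left them.
- I did not measure the carton, parts box or cover plate for movement, but no move went near them.
- In the pictures the fingertips sat about 20–30 mm farther back than the tool data says, so I set the grasp height from the pictures.

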